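# Set turning tools up under the bench magnifier

### The job

Set the turning tools up for a check of their cutting tips: swing the magnifier right clear of the tool block and lift the block's blue hold-down bar wide open, then lay every tool from the rubber mat flat into a slot of its own (any slot), cutting tip out over the front edge of the block and back end close to the rear stop. When all of them lie in, bring the hold-down bar fully down on the shanks, then swing the magnifier back so that its lens is centred over the middle of the block's front edge, and leave it there. Keep off the lens glass, and do not disturb the bar clamp, calliper and oil can.

Things in the scene. Friction and masses are not known exactly. Their poses are not given: they have to be found in the camera images.
- tool_block: Fixed tool block (aluminium ribs, grey base), 115 mm (x) by 184 mm (y). Origin: its middle (y), on the bench; -x is the front. Four slots along x, 28 mm wide, at y = -69, -23, 23, 69 mm, open at the front edge (x = -50), ending at a steel rear stop (face x = 45). Slot floor 8 mm, rib tops 15 mm above the bench. A tool centred at x = -10 (tip past the edge) is right; 15 mm farther forward still does
- block_front (a point): Middle of the block's front edge (x = -50, y = 0, z = 8 mm in the block's frame), at the front end of the short red centre line painted on the middle rib; the lens is to be centred above it
- holddown (a joint): Angle of the blue hold-down bar, rad: 0 = fully down, grows as it is lifted, 1.75 = stop, 1.57 = upright. Stiff hinge: stays where released (about 0.3 Nm). The bar is a plate 56 mm by 162 mm, 8 mm thick with a rubber pad below, that lies over the rear half of the slots; down on the tools it reads 0.01 to 0.03
- holddown_hinge (a point): Middle of the hold-down bar's hinge axis, which runs along the block's y, at x = +55, z = 36 mm in the block's frame
- holddown_grip (a point): Middle of the bar's round rod handle (10 mm thick, 90 mm long, along the block's y). Bar down: 75 mm in front of the hinge axis and 30 mm above it, 38 mm above the tops of loaded tools; it moves on a circle about the hinge axis, up and to the rear as the bar is lifted. The rod can turn between the fingers
- mag_lens: Glass lens of the magnifier, 150 mm across, level, about 205 mm above the bench, in a white ring 184 mm across and 18 mm thick. Origin: centre of the lens. Its -x axis points from the second pivot through the lens to the grip post. Nothing may press on the glass
- mag_grip (a point): Black upright grip post on the front of the magnifier's ring, 16 mm thick; this point is 35 mm above the post's foot and 19 mm below its top, about 248 mm above the bench, 98 mm from the lens centre on the side away from the second pivot. Take it from above to swing the magnifier; it can turn between the fingers
- mag_joint2 (a point): The magnifier's second pivot (elbow), upright axis, 220 mm from the upright first pivot on the column of its heavy, fixed foot; lens centre 240 mm and grip post 338 mm from it, in one line. The first arm can point (first to second pivot) anywhere from 70 to 235 degrees counter-clockwise from world +x. Both pivots are friction-held (0.45 and 0.35 Nm) and stay where left. Arms 195 to 235 mm above the bench
- mag_elbow (a joint): Angle at the second pivot of the second arm against the first, rad, -1.5 to 0.85: at 0 it stands at a right angle to the first (turned 90 degrees counter-clockwise, seen from above, from its direction), at -1.5 nearly in line; grows counter-clockwise. Friction-held (0.35 Nm), stays where released
- tool0_mid (a point): Turning tool 0 (may be absent): dark steel square shank 20 by 20 mm, 100 mm long, about 0.3 kg, with a 14 mm head and a small gold cutting insert on top at the -x end. This point: centre of the shank, half-way up (10 mm above its underside). x axis along the shank from the tip towards the back end, z up. It starts flat on the rubber mat (3 mm thick), insert on top
- tool0_tip (a point): Cutting tip of turning tool 0, 66 mm from the shank's centre, 17 mm above its underside
- tool1_mid (a point): Turning tool 1 (may be absent): dark steel square shank 20 by 20 mm, 100 mm long, about 0.3 kg, with a 14 mm head and a small gold cutting insert on top at the -x end. This point: centre of the shank, half-way up (10 mm above its underside). x axis along the shank from the tip towards the back end, z up. It starts flat on the rubber mat (3 mm thick), insert on top
- tool1_tip (a point): Cutting tip of turning tool 1, 66 mm from the shank's centre, 17 mm above its underside
- tool2_mid (a point): Turning tool 2 (may be absent): dark steel square shank 20 by 20 mm, 100 mm long, about 0.3 kg, with a 14 mm head and a small gold cutting insert on top at the -x end. This point: centre of the shank, half-way up (10 mm above its underside). x axis along the shank from the tip towards the back end, z up. It starts flat on the rubber mat (3 mm thick), insert on top
- tool2_tip (a point): Cutting tip of turning tool 2, 66 mm from the shank's centre, 17 mm above its underside
- tool3_mid (a point): Turning tool 3 (may be absent): dark steel square shank 20 by 20 mm, 100 mm long, about 0.3 kg, with a 14 mm head and a small gold cutting insert on top at the -x end. This point: centre of the shank, half-way up (10 mm above its underside). x axis along the shank from the tip towards the back end, z up. It starts flat on the rubber mat (3 mm thick), insert on top
- tool3_tip (a point): Cutting tip of turning tool 3, 66 mm from the shank's centre, 17 mm above its underside
- bar_clamp_pt (a point): Bystander: screw bar clamp lying on the bench, bar 300 mm long, red handle; this point is on its bar, 20 mm up
- caliper_pt (a point): Bystander: sliding calliper lying on the bench, 200 mm long; this point is at its middle, on the bench
- oil_can_pt (a point): Bystander: green can, 56 mm across, 120 mm tall; this point is half-way up
Not all that is in view belongs to the job. What is shaped like the part that bears tool1_mid but green or pink is not meant.

How it is judged (in metres and radians):
On the way, in this order (a step that is already met when the one before it is completed fails the run):
1. the magnifier is swung clear of the tool block (lens centre more than 150 mm sideways from the middle of the block's front edge) and the hold-down bar is open by more than 1.2 rad (horizontal distance between mag_lens and block_front above 0.15 m and value of joint holddown above 1.2 rad), for 0.2 s.
2. every tool lies in a slot of the block, tip to the front (x of tool0_mid in the frame of tool_block between -0.03 and 0.002 m and y of tool0_mid in the frame of tool_block between -0.09 and 0.09 m and z of tool0_mid in the frame of tool_block between 0.012 and 0.0225 m and angle between each of tool0_mid, tool1_mid, tool2_mid, tool3_mid's own z axis and vertical below 0.12 rad and angle between the x axis of each of tool0_mid, tool1_mid, tool2_mid, tool3_mid and the x axis of tool_block, either way round below 0.12 rad and x of each of tool0_tip, tool1_tip, tool2_tip, tool3_tip in the frame of tool_block below -0.05 m and x of tool1_mid in the frame of tool_block between -0.03 and 0.002 m and y of tool1_mid in the frame of tool_block between -0.09 and 0.09 m and z of tool1_mid in the frame of tool_block between 0.012 and 0.0225 m and x of tool2_mid in the frame of tool_block between -0.03 and 0.002 m and y of tool2_mid in the frame of tool_block between -0.09 and 0.09 m and z of tool2_mid in the frame of tool_block between 0.012 and 0.0225 m and x of tool3_mid in the frame of tool_block between -0.03 and 0.002 m and y of tool3_mid in the frame of tool_block between -0.09 and 0.09 m and z of tool3_mid in the frame of tool_block between 0.012 and 0.0225 m), for 0.2 s.
3. the hold-down bar is fully down with every tool in its slot (all of step 2 and value of joint holddown below 0.06 rad), for 0.2 s.
At the end, for the whole second after the job is handed in: Every tool lies flat in a slot, tip to the front, shank centre 30 mm before to 2 mm behind the block origin along the slot, level and straight within 0.12 rad; hold-down bar below 0.06 rad; lens centre within 25 mm (from above) of the middle of the front edge, at rest (all of step 3 and horizontal distance between mag_lens and block_front below 0.025 m and linear speed of mag_lens below 0.01 m/s); the robot touches nothing.
It fails at once if the bar clamp is moved by more than 30 mm (distance of bar_clamp_pt from where it was at the start of the episode above 0.03 m).
It fails at once if the calliper is moved by more than 30 mm (distance of caliper_pt from where it was at the start of the episode above 0.03 m).
It fails at once if the oil can is moved by more than 30 mm (distance of oil_can_pt from where it was at the start of the episode above 0.03 m).
It fails at once if anything presses on the lens glass with more than 2 N (contact force between mag_lens and anything else above 2 N).
Of tool0, tool1, tool2, tool3 only 3 to 4 are there at a start; the rules pass over those that are not, and their reading is None.
At some moment in a run one of tool0, tool1, tool2, tool3 may be knocked a few centimetres aside while the robot is not near it.
It also fails if it takes over 210 s, if anything falls off the work surface, if the arm or the gripper's body presses on something with over 40 N, if the wrist force passes 120 N, or if a joint passes its speed limit or range.

### The arm

A 6-joint arm with a two-finger parallel gripper is mounted at the origin on the work surface. World frame = base frame: x ahead of the robot, y to its left, z up, the work surface at z = 0. Lengths are in mm, angles in rad, forces in N, time in s.
With the tool pointing down it reaches from about 325 to 775 mm from the base axis. Payload 5.5 kg.
Tool frame: the origin (TCP) lies at the very end of the fingers, on their centre line; the grasp point (between the pads) lies 19 mm behind it; z points along the fingers, y is the direction in which the jaws open and shut (so a half turn about z gives the same grasp; the last joint's range is limited). The gripper opens to 85 mm and grips with 20 to 120 N. Pads are 22 mm wide; open, the fingers measure 114 mm over their backs; the gripper's body (76 mm by 85 mm) begins 54 mm behind the grasp point. The pads swing forward as they close: fully open they stand 13 mm farther back than shut.
Start: joints at [-1.336, 0.091, 1.231, -0, 1.82, -0.057], TCP at [172.605, -574.651, 231.275] pointing down, gripper open.
Joint ranges: [-2.87, 2.87], [-0.86, 2.18], [0.17, 2.46], [-1.51, 4.65], [0.06, 2.69], [-2.65, 2.65]. Speed limits (rad/s): [2.57, 2.57, 3.01, 3.14, 3.14, 3.14].

### API

Orientations are given as a unit quaternion [x, y, z, w].
In Python, from plant import r gives the robot as it stands. The module is installed in compiled form; this text tells all that it offers.
- The arm moves only by the tool send_rows, never from a script. Its argument "commands" is a list of rows, each a list of 3 entries, a list of its own where there are three numbers: the shift along the tool's x, y, z in mm, then the turn, a rotation vector about the tool's x, y, z in degrees, then the closure, from 0 (fully open) to 1 (shut). A call has exactly 10 rows; each row shifts and turns the pose as measured when the row begins, along the tool's axes as they then stand; what a row does not reach is not made up. A row lasts 1/8 s, in which the tool goes at most 62.5 mm and 10.7 degrees, less where a joint would pass 70% of its speed; a pose out of reach is approached as far as the arm can. A call is refused whole if a number of a shift passes 62.5 or a number of a turn 10.7, either way. A call with a gripper value outside its range is refused whole. The fingers move at their own pace and stop on an object; the grip force is fixed at half the most. Time passes only in rows, so rows that do not move let the fingers close, or fill a call up. It gives the time, the measured TCP pose, the force and the opening at its end, in the units of the state.
- r.state(): the state, without advancing time (a new reading comes with each control period).
- r.camera(name): name is "scene" or "top" or "wrist"; returns a dict with "frame" (420x560x3 uint8, red, green, blue), "fx", "fy", "cx", "cy" (pixels), "dist" ([k1, k2, p1, p2, k3] as OpenCV has them; the pictures are not rectified), "R" (3x3) and "t" (3): a world point X has camera coordinates R X + t; the wrist camera has in their place "mount" (4x4, takes a point from camera to tool coordinates, whose origin is the TCP and whose axes are the flange's). Camera axes: x right, y down, z forward; pixel columns grow to the right and rows downward; lengths in mm; the calibration is good to about 2 mm. A picture is of the moment at which its call begins: read the wrist's pose just before it. There is no depth.
- r.finish_job(): hands the job in, once; it reports no verdict.
Trained networks look in a picture, given as the dict that the camera call returned (one of the last four; its "shot" number tells which), for a name from the list of things; names that differ only in an ending like _2 or _b are one class to them, and where a whole thing is asked for, a point or a joint stands for the part that bears it (a point fixed in the world has none). Each returns a list of dicts, best first, with "conf" (0 to 1); they miss things now and then, are a little off and sometimes report something else, mostly with a low value. They report only what shows in the picture. A call takes as long as a camera call. They do not tell look-alikes from the thing itself.
- r.spot_in(picture, label): "location" ([x, y, z] in mm, in world coordinates, good to about 4 mm: the middle of the surface that is visible of it).
The state is a dict: "clock": time; "joint_pos": joint angles; "joint_velocities": joint speeds; "tau": joint torques, N m; "tool_pos": TCP position; "ee_rot": TCP orientation; "ft_force": force on the tool from outside, world axes, zero at the start; "torque": the same for the moment, N m; "gripper_width": finger opening in mm.
Only numpy, scipy, OpenCV 4.12 (cv2) and the standard library are available. Lean on these libraries where they do the work, as an engineer would, in place of code of your own. Each camera call takes 0.05 s, during which the arm holds its last target. There are 200 camera calls.

## Working session

There is one attempt and no reset: what is moved stays moved. The work goes in short steps, Python scripts to look and compute and a tool call to move; the robot and the scene stay as the last step left them, time stands still between calls to the robot, and variables do not carry over. Pictures are saved under pics/ and viewed, about 12 in all and at most 16, crops included, and the job is handed in when it is done.

Besides the shell and the picture viewer there is one more tool, called after "Request:" as name(argument=value, ...), one argument or row to a line, values as JSON. send_rows: Moves the arm, as the interface text tells. Its arguments: {"type":"object","properties":{"commands":{"type":"array","items":{"type":"array"}}},"required":["commands"]}

```bash
mkdir -p pics; python3 - <<'E'
from plant import r
import cv2
s=r.state(); print({k:(v if not hasattr(v,'round') else v) for k,v in s.items()})
for n in("scene","top"):
    p=r.camera(n); cv2.imwrite(f"pics/{n}0.png",p["frame"][:,:,::-1]); print(n,p["fx"],p["cx"],p["R"],p["t"],p["dist"])
    for l in["tool_block","holddown_grip","mag_lens","mag_grip","mag_joint2","tool0_mid","bar_clamp_pt","caliper_pt","oil_can_pt"]:
        try: print(l,[([round(float(x)) for x in d["location"]],round(d["conf"],2)) for d in r.spot_in(p,l)])
        except Exception as e: print(l,e)
p=r.camera("wrist"); print(p["mount"],p["fx"])
E
```

```text
{'clock': 0.0, 'joint_pos': array([-1.33570611e+00,  9.18895948e-02,  1.23191507e+00,  9.79140716e-06,
        1.81976409e+00, -5.66758152e-02]), 'joint_velocities': array([-0.00046946,  0.00042766, -0.0009009 ,  0.00052584,  0.00052658,
        0.000747  ]), 'tau': array([ 1.45577601e-04, -4.58733666e+01, -4.18021274e+01,  5.52754625e-05,
        1.15385000e-02,  2.56176072e-06]), 'tool_pos': array([ 172.5371301 , -574.36810434,  230.11596675]), 'ee_rot': array([ 9.89377274e-01,  1.45367239e-01, -8.32972601e-05, -9.84544202e-04]), 'ft_force': array([-0.95917511,  0.18710281,  0.59021128]), 'torque': array([ 0.00546841, -0.02638248, -0.024553  ]), 'gripper_width': 85.50802544411609}
scene 471.9397300647829 278.05581027796774 [[-0.7420723   0.67021826  0.01166979]
 [ 0.4605816   0.52245478 -0.71756923]
 [-0.48702494 -0.52711336 -0.69638941]] [ 408.36749499  -52.58521826 1815.74520288] [-0.07131636  0.          0.          0.          0.        ]
tool_block [([616, 66, 40], 0.93), ([628, 408, 99], 0.58)]
holddown_grip [([617, 64, 46], 0.8)]
mag_lens [([562, 101, 204], 0.8), ([614, 65, 
[... 495 characters left out ...]
.         0.         0.         0.        ]
tool_block [([596, -1, 18], 0.62)]
holddown_grip [([632, 4, 48], 0.67), ([776, -214, 22], 0.3)]
mag_lens [([561, 95, 211], 0.79)]
mag_grip [([570, 111, 212], 0.73), ([626, 6, 43], 0.15)]
mag_joint2 [([568, 107, 209], 0.89)]
tool0_mid [([605, 381, 105], 0.28)]
bar_clamp_pt [([776, -210, 18], 0.69)]
caliper_pt [([382, 261, 5], 0.74)]
oil_can_pt [([608, 382, 105], 0.6)]
[[-5.83070403e-04 -9.48585127e-01 -3.16521589e-01  8.11328990e+01]
 [ 9.99999816e-01 -6.05588095e-04 -2.72285871e-05  1.28672617e+00]
 [-1.65853073e-04 -3.16521547e-01  9.48585306e-01 -1.42787781e+02]
 [ 0.00000000e+00  0.00000000e+00  0.00000000e+00  1.00000000e+00]] 304.0487262400527
```

```bash
python3 - <<'E'
import cv2
for n in("scene","top"):
    cv2.imwrite(f"pics/{n}0b.png",cv2.resize(cv2.imread(f"pics/{n}0.png"),(800,600),interpolation=cv2.INTER_CUBIC))
E
```

```text
(no output)
```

View pics/scene0b.png

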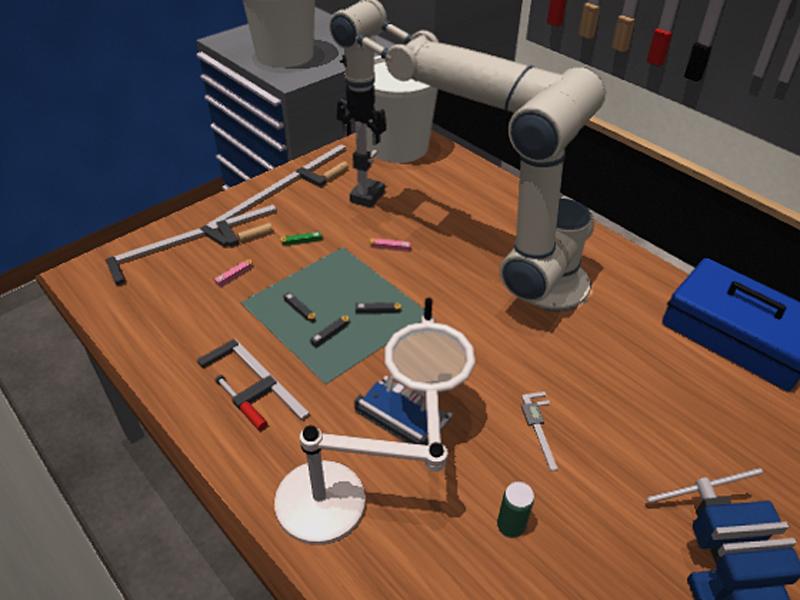

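View pics/top0b.png

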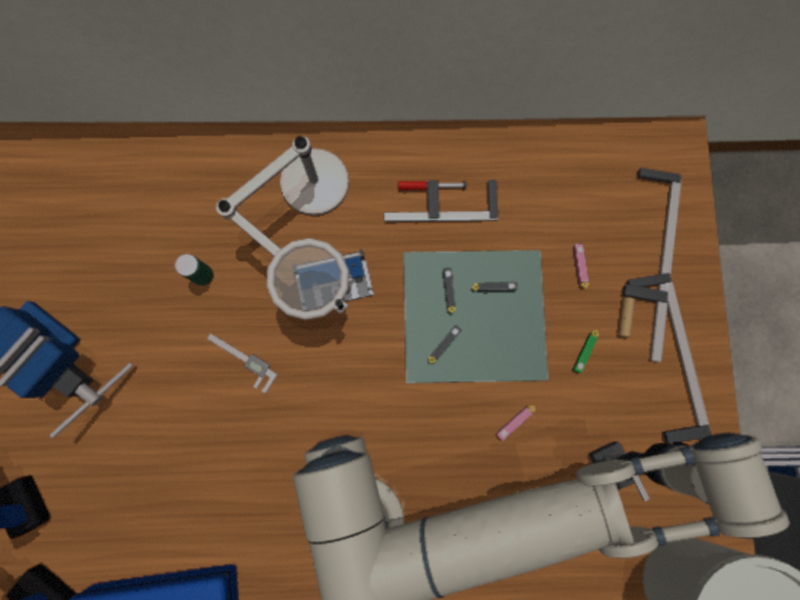

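The top view (800x600) shows three dark tools on the mat at (449,290), (494,287) and (445,345). The look-alikes lie off the mat: pink at (582,265) and (516,422), green at (586,352). The magnifier column is at (301,145), its elbow at (224,207), the lens at (308,280) and the grip at (340,303). The block is under the lens. I choose the three dark tools on the mat, and next I'll check them in a close crop.

```bash
cat > h.py <<'E'
import numpy as np, cv2
from scipy.spatial.transform import Rotation as Rn
def cam_pose(p,s=None):
    if "mount" in p:
        M=np.array(p["mount"]); Rt=Rn.from_quat(s["ee_rot"]).as_matrix()
        Rwc=Rt@M[:3,:3]; c=Rt@M[:3,3]+np.array(s["tool_pos"]); return Rwc,c
    R=np.array(p["R"]); return R.T,-R.T@np.array(p["t"])
def K(p): return np.array([[p["fx"],0,p["cx"]],[0,p["fy"],p["cy"]],[0,0,1.]])
def px2w(p,uv,z,s=None):
    Rwc,c=cam_pose(p,s); uv=np.array(uv,float).reshape(-1,1,2)
    n=cv2.undistortPoints(uv,K(p),np.array(p["dist"])).reshape(-1,2)
    d=np.c_[n,np.ones(len(n))]@Rwc.T; z=np.broadcast_to(z,len(n))
    return c+d*((z-c[2])/d[:,2])[:,None]
def w2px(p,X,s=None):
    Rwc,c=cam_pose(p,s); R=Rwc.T
    return cv2.projectPoints(np.array(X,float).reshape(-1,3),cv2.Rodrigues(R)[0],-R@c,K(p),np.array(p["dist"]))[0].reshape(-1,2)
E
python3 - <<'E'
from h import *; from plant import r
np.set_printoptions(precision=1,suppress=True)
p=r.camera("top"); f=560/800
for n,u,v,z in[("col",301,145,245),("elbow",224,207,240),("lens",308,280,205),("gripTop",340,303,260),("t_a back",448,271,23),("a tip",451,310,23),("b tip",475,287,23),("b back",515,287,23),("c tip",432,360,23),("c back",459,329,23),("mat",405,382,3),("mat2",547,380,3)]:
    print(n,px2w(p,[u*f,v*f],z)[0])
a=p["frame"][160:240,180:270,::-1]
q=r.camera("scene"); b=q["frame"][200:330,230:340,::-1]
H=590
A=cv2.resize(a,None,fx=4.4,fy=4.4,interpolation=cv2.INTER_CUBIC);B=cv2.resize(b,None,fx=3.6,fy=3.6,interpolation=cv2.INTER_CUBIC)
o=np.zeros((600,800,3),np.uint8);o[:A.shape[0],:A.shape[1]]=A;o[:B.shape[0],400:400+B.shape[1]]=B[:, :400]
o[355:599,:396]=cv2.resize(p["frame"][172:262,278:388,::-1],(396,244),interpolation=cv2.INTER_CUBIC) 
cv2.imwrite("pics/c1.png",o)
E
```

```text
col [851.7 107.  245. ]
elbow [712.4 273.9 240. ]
lens [554.8  95.7 205. ]
gripTop [493.5  20.5 260. ]
t_a back [ 610.2 -236.4   23. ]
a tip [ 508.9 -240.8   23. ]
b tip [ 567.4 -304.2   23. ]
b back [ 565.9 -406.7   23. ]
c tip [ 383.1 -189.    23. ]
c back [ 460.  -259.5   23. ]
mat [ 330.  -120.9    3. ]
mat2 [ 329.3 -480.2    3. ]
```

View pics/c1.png

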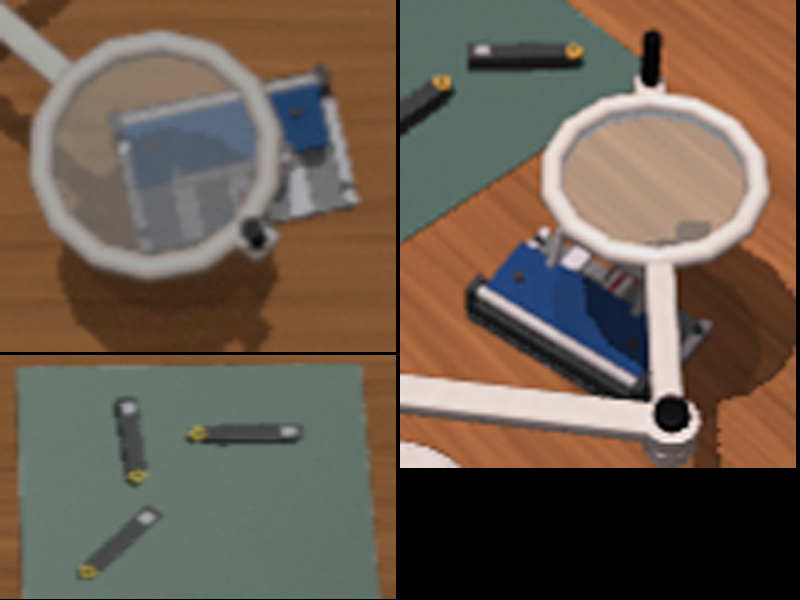

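```bash
cat >> h.py <<'E'
def yaw(s):
    R=Rn.from_quat(s["ee_rot"]).as_matrix(); return np.degrees(np.arctan2(R[1,0],R[0,0]))
def go(s,target,yw=None):
    """turn about tool z (deg) to reach yaw, then shift in tool axes after that turn"""
    y=yaw(s); yw=y if yw is None else yw
    R=Rn.from_euler('z',yw,degrees=True).as_matrix()@np.diag([1,-1,-1])
    d=R.T@(np.array(target,float)-s["tool_pos"])
    print("pos",np.round(s["tool_pos"],1),"yaw %.1f"%y,"F",np.round(s["ft_force"],1),"w %.1f t %.1f"%(s["gripper_width"],s["clock"]))
    tl=np.degrees(np.arccos(-Rn.from_quat(s["ee_rot"]).as_matrix()[2,2]))
    print(" -> turn_z %.1f"%((y-yw+180)%360-180),"shift",np.round(d,1),"len %.0f tilt %.1f"%(np.linalg.norm(d),tl))
E
python3 - <<'E'
from h import *; from plant import r
np.set_printoptions(precision=1,suppress=True)
p=r.camera("top");q=r.camera("scene")
print("grip top",px2w(p,[238,213],267),px2w(q,[300,209.7],267))
c=px2w(p,[[260.7,206.6],[213,215.7],[253.9,175.9],[206.8,186]],[15,15,40,40]);print(c)
go(r.state(),[490,20,310])
E
```

```text
grip top [[489.7  19.9 267. ]] [[494.8  29.2 267. ]]
[[551.5 -41.4  15. ]
 [520.5 132.3  15. ]
 [660.9 -18.6  40. ]
 [625.6 151.7  40. ]]
pos [ 172.6 -574.7  231.3] yaw 16.7 F [-0.8 -0.2  1.2] w 85.1 t 1.2
 -> turn_z 0.0 shift [ 475.1 -478.2  -78.7] len 679 tilt 0.0
```

Request:
send_rows(
  commands=[
    [[0,0,-40],[0,0,0],0],
    [[0,0,-40],[0,0,0],0],
    [[40,-40,0],[0,0,0],0],
    [[40,-40,0],[0,0,0],0],
    [[40,-40,0],[0,0,0],0],
    [[40,-40,0],[0,0,0],0],
    [[40,-40,0],[0,0,0],0],
    [[40,-40,0],[0,0,0],0],
    [[40,-40,0],[0,0,0],0],
    [[40,-40,0],[0,0,0],0],
  ],
)

```text
clock: 2.5
tool_pos: [391.7, -168.1, 312.7]
ee_rot: [0.99, 0.142, 0.002, -0.001]
ft_force: [0.2, -0.5, -0.1]
gripper_width: 85.0
```

```bash
python3 - <<'E'
from h import *; from plant import r
go(r.state(),[491,22,310])
E
```

```text
pos [ 391.7 -168.1  312.7] yaw 16.3 F [ 0.2 -0.5 -0.1] w 85.0 t 2.5
 -> turn_z 0.0 shift [ 148.5 -154.6    2.7] len 214 tilt 0.2
```

Request:
send_rows(
  commands=[
    [[37,-39,0],[0,0,0],0.3],
    [[37,-39,0],[0,0,0],0.3],
    [[37,-39,0],[0,0,0],0.3],
    [[33,-34,0],[0,0,0],0.3],
    [[5,-5,0],[0,0,0],0.3],
    [[0,0,0],[0,0,0],0.3],
    [[0,0,0],[0,0,0],0.3],
    [[0,0,0],[0,0,0],0.3],
    [[0,0,0],[0,0,0],0.3],
    [[0,0,0],[0,0,0],0.3],
  ],
)

```text
clock: 3.75
tool_pos: [492.7, 29.9, 315.1]
ee_rot: [0.99, 0.142, 0.003, -0.0]
ft_force: [-0.3, -0.3, -0.0]
gripper_width: 59.9
```

```bash
python3 - <<'E'
from h import *; from plant import r
s=r.state();p=r.camera("wrist")
cv2.imwrite("pics/w1.png",p["frame"][:,:,::-1])
print([(d["location"],d["conf"]) for d in r.spot_in(p,"mag_grip")])
print(w2px(p,[[491,22,267]],s))
go(s,[491,22,229])
E
```

```text
[([559.8, 99.2, 210.1], 0.97), ([573.0, -317.6, 22.6], 0.26)]
[[292.96999837 235.36486494]]
pos [492.7  29.9 315.1] yaw 16.3 F [-0.3 -0.3 -0. ] w 59.9 t 3.8
 -> turn_z 0.0 shift [-3.9  7.1 86.1] len 86 tilt 0.4
```

View pics/w1.png

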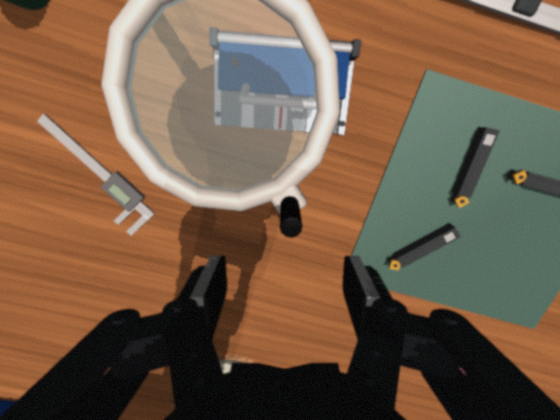

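```bash
python3 - <<'E'
from h import *; from plant import r
s=r.state();p=r.camera("wrist")
X=px2w(p,[290,226],267,s)[0];print(X, px2w(p,[290,200],213,s))
print(w2px(p,[s["tool_pos"]],s), px2w(p,[[219,122],[345,132]],15,s))
go(s,[X[0],X[1],229])
E
```

```text
[497.10509827  26.14407878 267.        ] [[499.13667699  25.73836966 213.        ]]
[[282.02936155 265.39132826]] [[523.68737261 133.42259362  15.        ]
 [560.4752779  -41.09975563  15.        ]]
pos [492.8  30.2 315.1] yaw 16.3 F [ 0.2 -0.2  1.2] w 59.6 t 3.9
 -> turn_z 0.0 shift [ 3.   5.1 86.1] len 86 tilt 0.4
```

Request:
send_rows(
  commands=[
    [[3,5,30],[0,0,0],0.3],
    [[0,0,30],[0,0,0],0.3],
    [[0,0,22],[0,0,0],0.3],
    [[0,0,3],[0,0,0],0.3],
    [[0,0,0],[0,0,0],1],
    [[0,0,0],[0,0,0],1],
    [[0,0,0],[0,0,0],1],
    [[0,0,0],[0,0,0],1],
    [[0,0,0],[0,0,0],1],
    [[0,0,0],[0,0,0],1],
  ],
)

```text
clock: 5.15
tool_pos: [498.7, 26.6, 231.0]
ee_rot: [0.99, 0.142, 0.005, -0.0]
ft_force: [-0.1, 0.2, -1.6]
gripper_width: 14.3
```

```bash
python3 - <<'E'
from h import *; from plant import r
go(r.state(),[514,327,231])
E
```

```text
pos [498.7  26.6 231. ] yaw 16.4 F [-0.1  0.2 -1.6] w 14.3 t 5.2
 -> turn_z 0.0 shift [  99.4 -284.    -0. ] len 301 tilt 0.6
```

Request:
send_rows(
  commands=[
    [[8,-24,0],[0,0,0],1],
    [[8,-24,0],[0,0,0],1],
    [[8,-24,0],[0,0,0],1],
    [[8,-24,0],[0,0,0],1],
    [[8,-24,0],[0,0,0],1],
    [[8,-24,0],[0,0,0],1],
    [[8,-24,0],[0,0,0],1],
    [[8,-24,0],[0,0,0],1],
    [[8,-24,0],[0,0,0],1],
    [[8,-24,0],[0,0,0],1],
  ],
)

```text
clock: 6.4
tool_pos: [508.8, 279.3, 230.9]
ee_rot: [0.991, 0.134, 0.003, 0.005]
ft_force: [-0.1, -1.2, -0.6]
gripper_width: 14.3
```

```bash
python3 - <<'E'
from h import *; from plant import r
go(r.state(),[514,327,231])
E
```

```text
pos [508.8 279.3 230.9] yaw 15.4 F [-0.1 -1.2 -0.6] w 14.3 t 6.4
 -> turn_z 0.0 shift [ 17.6 -44.6  -0.1] len 48 tilt 0.6
```

Request:
send_rows(
  commands=[
    [[6,-16,0],[0,0,0],1],
    [[6,-16,0],[0,0,0],1],
    [[6,-14,0],[0,0,0],1],
    [[0,0,0],[0,0,0],1],
    [[0,0,0],[0,0,0],0.3],
    [[0,0,0],[0,0,0],0.3],
    [[0,0,0],[0,0,0],0.3],
    [[0,0,-30],[0,0,0],0.3],
    [[0,0,-40],[0,0,0],0.3],
    [[0,0,-40],[0,0,0],0.3],
  ],
)

```text
clock: 7.65
tool_pos: [513.3, 330.2, 339.6]
ee_rot: [0.991, 0.133, -0.0, 0.006]
ft_force: [0.9, 0.4, 0.3]
gripper_width: 59.9
```

```bash
python3 - <<'E'
from h import *; from plant import r
go(r.state(),[530,30,330],90)
p=r.camera("top"); cv2.imwrite("pics/top2.png",cv2.resize(p["frame"][130:290,160:380,::-1],(792,576),interpolation=cv2.INTER_CUBIC))
E
```

```text
pos [513.3 330.2 339.6] yaw 15.3 F [0.9 0.4 0.3] w 59.9 t 7.7
 -> turn_z -74.7 shift [-300.2   16.7    9.6] len 301 tilt 0.7
```

View pics/top2.png

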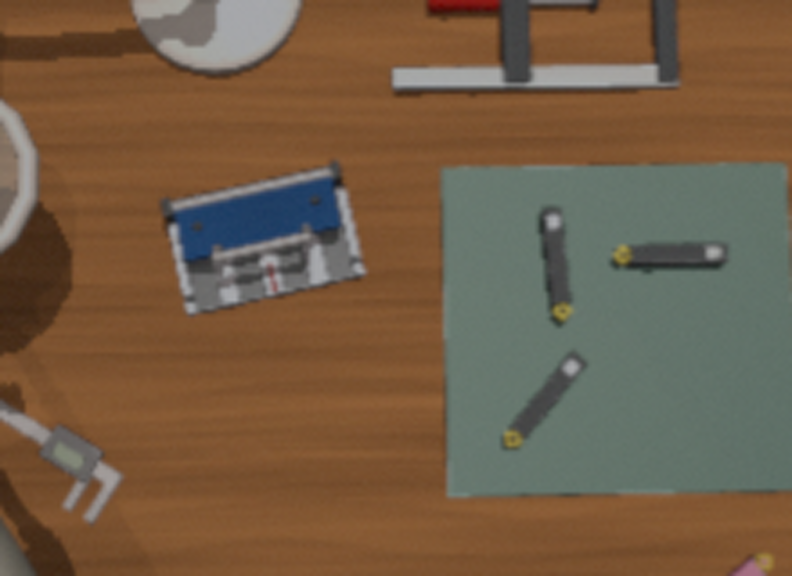

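The lens is clear of the block and the calliper. The block's front corners are at (190,312) and (364,272), the red line's front end at (275,293), and the rod runs from (216,255) to (309,235). The three tools haven't moved.

```bash
python3 - <<'E'
from h import *; from plant import r
np.set_printoptions(precision=1,suppress=True)
p=r.camera("top")
uv=np.array([[190,312],[364,272],[275,293],[216,255],[309,235],[166,206],[336,167]])/3.6+[160,130]
X=px2w(p,uv,[10,10,15,66,66,40,40]);print(X)
f=X[0]-X[1];yw=np.degrees(np.arctan2(f[1],f[0]))-90;print("yaw",yw,np.linalg.norm(f))
f=X[3]-X[4];print("rod yaw",np.degrees(np.arctan2(f[1],f[0]))-90,np.linalg.norm(f),(X[3]+X[4])/2)
c=(X[0]+X[1])/2;u=np.array([np.cos(np.radians(yw)),np.sin(np.radians(yw))]);print("front",c,"origin",c[:2]+50*u,"grip pred",c[:2]+30*u)
E
```

```text
[[517.7 133.9  10. ]
 [556.3 -42.8  10. ]
 [535.1  47.4  15. ]
 [565.5 100.4  66. ]
 [584.2   9.4  66. ]
 [621.1 154.1  40. ]
 [659.1 -16.5  40. ]]
yaw 12.313665754961022 180.89207563710448
rod yaw 11.599071609668897 92.92725798414362 [574.8  54.9  66. ]
front [537.   45.5  10. ] origin [585.8  56.2] grip pred [566.3  51.9]
```

Request:
send_rows(
  commands=[
    [[0,0,0],[0,0,-9.7],0.3],
    [[0,0,0],[0,0,-9.7],0.3],
    [[0,0,0],[0,0,-9.7],0.3],
    [[0,0,0],[0,0,-9.7],0.3],
    [[0,0,0],[0,0,-9.7],0.3],
    [[0,0,0],[0,0,-9.7],0.3],
    [[0,0,0],[0,0,-9.7],0.3],
    [[0,0,0],[0,0,-9.7],0.3],
    [[0,0,0],[0,0,-9.7],0.3],
    [[0,0,0],[0,0,0],0.3],
  ],
)

```text
clock: 9.0
tool_pos: [514.4, 328.3, 340.4]
ee_rot: [0.607, 0.795, -0.002, 0.006]
ft_force: [-0.4, 0.4, -0.4]
gripper_width: 59.9
```

```bash
python3 - <<'E'
from h import *; from plant import r
go(r.state(),[570,40,300],102)
E
```

```text
pos [514.4 328.3 340.4] yaw 105.3 F [-0.4  0.4 -0.4] w 59.9 t 9.0
 -> turn_z 3.3 shift [-293.6   -5.6   40.4] len 296 tilt 0.7
```

Request:
send_rows(
  commands=[
    [[0,0,0],[0,0,3.3],0.3],
    [[-50,-1,0],[0,0,0],0.3],
    [[-50,-1,0],[0,0,0],0.3],
    [[-50,-1,0],[0,0,0],0.3],
    [[-50,-1,20],[0,0,0],0.3],
    [[-50,-1,20],[0,0,0],0.3],
    [[-48,-1,0],[0,0,0],0.3],
    [[-10,0,0],[0,0,0],0.3],
    [[0,0,0],[0,0,0],0.3],
    [[0,0,0],[0,0,0],0.3],
  ],
)

```text
clock: 10.25
tool_pos: [568.5, 16.8, 298.5]
ee_rot: [0.643, 0.766, -0.002, 0.005]
ft_force: [0.3, -0.0, 0.5]
gripper_width: 59.9
```

```bash
python3 - <<'E'
from h import *; from plant import r
s=r.state();p=r.camera("wrist")
cv2.imwrite("pics/w2.png",cv2.resize(p["frame"][:,:,::-1],(800,600),interpolation=cv2.INTER_CUBIC))
print([(d["location"],d["conf"]) for d in r.spot_in(p,"holddown_grip")])
go(s,[572,54,100],102)
E
```

```text
[([605.6, 71.9, 44.7], 0.64)]
pos [568.5  16.8 298.5] yaw 100.0 F [ 0.3 -0.   0.5] w 59.9 t 10.2
 -> turn_z -2.0 shift [ 35.7  11.1 198.5] len 202 tilt 0.6
```

View pics/w2.png

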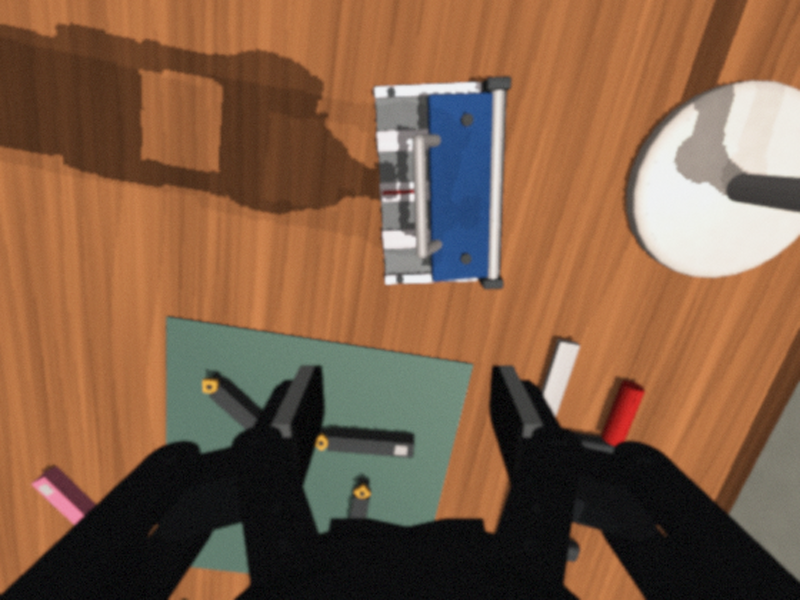

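```bash
python3 - <<'E'
from h import *; from plant import r
np.set_printoptions(precision=1,suppress=True)
s=r.state();p=r.camera("wrist")
uv=np.array([[375,88],[385,284],[383,192],[420,135],[423,257]])*.7
X=px2w(p,uv,[12,12,15,66,66],s);print(X)
f=X[0]-X[1];print("front",np.degrees(np.arctan2(f[1],f[0]))-90,np.linalg.norm(f),(X[0]+X[1])/2)
f=X[3]-X[4];m=(X[3]+X[4])/2;print("rod",np.degrees(np.arctan2(f[1],f[0]))-90,np.linalg.norm(f),m)
go(s,[m[0],m[1],53],101.5)
E
```

```text
[[519.7 137.9  12. ]
 [557.4 -42.   12. ]
 [540.9  50.   15. ]
 [564.9 105.3  66. ]
 [586.1   6.2  66. ]]
front 11.822487304478358 183.86529770723132 [538.5  47.9  12. ]
rod 12.100203271771676 101.35416104556657 [575.5  55.7  66. ]
pos [568.6  17.  298.6] yaw 100.0 F [-0.4  0.3  0.4] w 59.6 t 10.3
 -> turn_z -1.5 shift [ 36.5  14.5 245.6] len 249 tilt 0.6
```

```bash
python3 - <<'E'
from h import *; from plant import r
np.set_printoptions(precision=1,suppress=True)
s=r.state();p=r.camera("wrist")
X=px2w(p,np.array([[499,90],[491,278],[375,88],[385,284],[421,195],[431,95],[433,279],[383,192],[414,191]])*.7,[36,36,12,12,66,30,30,15,15],s)
u=np.array([np.cos(np.radians(12)),np.sin(np.radians(12)),0]);print(X@u)
v=np.array([-u[1],u[0],0]);print(X@v)
E
```

```text
[642.9 641.3 537.  536.4 574.1 585.8 585.2 539.4 569.1]
[  18.9 -147.    26.8 -157.1  -62.    17.7 -147.9  -63.7  -63.8]
```

Request:
send_rows(
  commands=[
    [[0,0,0],[0,0,-1.8],0.5],
    [[20,6,55],[0,0,0],0.5],
    [[19,6,55],[0,0,0],0.5],
    [[0,0,50],[0,0,0],0.5],
    [[0,0,10],[0,0,0],0.5],
    [[0,0,0],[0,0,0],0.5],
    [[0,0,0],[0,0,0],0.5],
    [[0,0,0],[0,0,0],0.5],
    [[0,0,0],[0,0,0],0.5],
    [[0,0,0],[0,0,0],0.5],
  ],
)

```text
clock: 11.7
tool_pos: [577.9, 58.9, 135.5]
ee_rot: [0.627, 0.779, 0.004, 0.012]
ft_force: [0.8, -0.2, -0.3]
gripper_width: 42.5
```

```bash
python3 - <<'E'
from h import *; from plant import r
go(r.state(),[573.5,57,57],102)
E
```

```text
pos [577.9  58.9 135.5] yaw 102.4 F [ 0.8 -0.2 -0.3] w 42.5 t 11.7
 -> turn_z 0.4 shift [-1.  -4.7 78.5] len 79 tilt 1.4
```

Request:
send_rows(
  commands=[
    [[-1,-4.7,30],[0,0,0],0.5],
    [[0,0,30],[0,0,0],0.5],
    [[0,0,18],[0,0,0],0.5],
    [[0,0,3],[0,0,0],0.5],
    [[0,0,0],[0,0,0],1],
    [[0,0,0],[0,0,0],1],
    [[0,0,0],[0,0,0],1],
    [[0,0,0],[0,0,0],1],
    [[0,0,0],[0,0,0],1],
    [[0,0,0],[0,0,0],1],
  ],
)

```text
clock: 12.95
tool_pos: [574.2, 55.4, 56.4]
ee_rot: [0.627, 0.779, 0.002, 0.011]
ft_force: [0.1, -0.2, -4.1]
gripper_width: 8.0
```

```bash
cat >> h.py <<'E'
_go=go
def go(s,target,yw=None):
    _go(s,target,yw)
    R=Rn.from_quat(s["ee_rot"]).as_matrix(); zt=R.T@np.array([0,0,-1.])
    print("   level turn xy",np.round(np.degrees([-zt[1],zt[0]]),1))
E
python3 - <<'E'
from h import *; from plant import r
go(r.state(),[573.5,57,57],102)
E
```

```text
pos [574.2  55.4  56.4] yaw 102.3 F [ 0.1 -0.2 -4.1] w 8.0 t 12.9
 -> turn_z 0.3 shift [ 1.7 -0.4 -0.6] len 2 tilt 1.3
   level turn xy [1.  0.8]
```

Request:
send_rows(
  commands=[
    [[0,7,-10],[0,0,0],1],
    [[0,8.3,-8.6],[0,0,0],1],
    [[0,9.5,-7.3],[0,0,0],1],
    [[0,10.5,-5.8],[0,0,0],1],
    [[0,11.2,-4.2],[0,0,0],1],
    [[0,11.7,-2.5],[0,0,0],1],
    [[0,12,-0.7],[0,0,0],1],
    [[0,0,0],[0,0,0],1],
    [[0,0,0],[0,0,0],1],
    [[0,0,0],[0,0,0],1],
  ],
)

```text
clock: 14.2
tool_pos: [639.0, 69.4, 98.5]
ee_rot: [0.628, 0.779, -0.007, 0.004]
ft_force: [-0.9, -1.2, -7.8]
gripper_width: 7.8
```

```bash
python3 - <<'E'
from h import *; from plant import r
s=r.state();go(s,[573.5,57,57],102); print(s["tool_pos"][:2]@[.978,.208]-642)
E
```

```text
pos [639.   69.4  98.5] yaw 102.3 F [-0.9 -1.2 -7.8] w 7.8 t 14.2
 -> turn_z 0.3 shift [  1.5 -66.6  41.5] len 79 tilt 0.9
   level turn xy [-0.3  0.9]
-2.6323943989337977
```

Request:
send_rows(
  commands=[
    [[0,10,0.3],[0,0,0],1],
    [[0,11,2],[0,0,0],1],
    [[0,10,3.5],[0,0,0],1],
    [[0,6,2],[0,0,0],1],
    [[0,0,0],[0,0,0],1],
    [[0,0,0],[0,0,0],1],
    [[0,0,0],[0,0,0],1],
    [[0,0,0],[0,0,0],1],
    [[0,0,0],[0,0,0],1],
    [[0,0,0],[0,0,0],1],
  ],
)

```text
clock: 15.45
tool_pos: [671.0, 76.2, 94.1]
ee_rot: [0.628, 0.778, -0.01, 0.001]
ft_force: [-1.9, -0.9, -5.5]
gripper_width: 7.6
```

```bash
python3 - <<'E'
from h import *; from plant import r
s=r.state();go(s,[573.5,57,57],102); print(s["tool_pos"][:2]@[.978,.208]-642)
E
```

```text
pos [671.   76.2  94.1] yaw 102.2 F [-1.9 -0.9 -5.5] w 7.6 t 15.4
 -> turn_z 0.2 shift [  1.4 -99.4  37.1] len 106 tilt 1.2
   level turn xy [-0.8  0.8]
30.10424808815651
```

Request:
send_rows(
  commands=[
    [[0,6,2.5],[0,0,0],1],
    [[0,0,0],[0,0,0],1],
    [[0,0,0],[0,0,0],0.77],
    [[0,0,0],[0,0,0],0.77],
    [[0,0,0],[0,0,0],0.77],
    [[0,0,-25],[0,0,0],0.77],
    [[0,0,-50],[0,0,0],0.4],
    [[0,0,-50],[0,0,0],0.4],
    [[0,0,-50],[0,0,0],0.4],
    [[0,0,0],[0,0,0],0.4],
  ],
)

```text
clock: 16.7
tool_pos: [680.2, 81.7, 280.9]
ee_rot: [0.627, 0.779, -0.004, 0.007]
ft_force: [0.5, 0.2, -0.4]
gripper_width: 51.5
```

```bash
python3 - <<'E'
from h import *; from plant import r
s=r.state()
p=r.camera("scene");q=r.camera("top")
A=cv2.resize(p["frame"][180:370,150:400,::-1],(500,380));B=cv2.resize(q["frame"][150:280,180:390,::-1],None,fx=3,fy=3,interpolation=cv2.INTER_CUBIC)
o=np.zeros((600,800,3),np.uint8);o[:380,:430]=A[:,:430];o[:380,440:800]=B[:380,270:630];o[384:600,:]=cv2.resize(q["frame"][165:235,180:439,::-1],(800,216),interpolation=cv2.INTER_CUBIC)
cv2.imwrite("pics/a3.png",o)
go(s,[500,-240,250],180)
f=560/800
E
```

```text
pos [680.2  81.7 280.9] yaw 102.3 F [ 0.5  0.2 -0.4] w 51.5 t 16.7
 -> turn_z -77.7 shift [ 180.2 -321.7   30.9] len 370 tilt 0.9
   level turn xy [0.2 0.9]
```

View pics/a3.png

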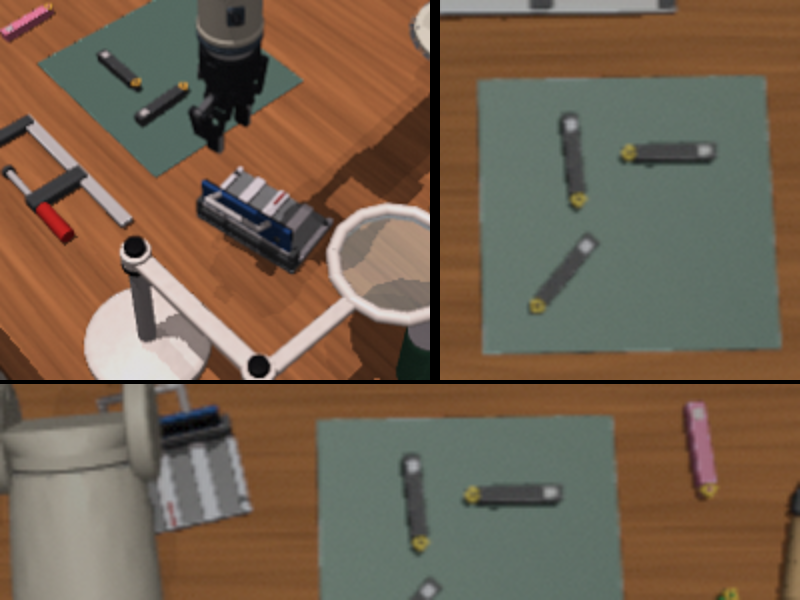

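Request:
send_rows(
  commands=[
    [[0,0,0],[0,0,-10],0.4],
    [[0,0,0],[0,0,-10],0.4],
    [[0,0,0],[0,0,-10],0.4],
    [[0,0,0],[0,0,-10],0.4],
    [[0,0,0],[0,0,-10],0.4],
    [[0,0,0],[0,0,-10],0.4],
    [[0,0,0],[0,0,-10],0.4],
    [[0,0,0],[0,0,-8],0.4],
    [[0,0,0],[0,0,0],0.4],
    [[0,0,0],[0,0,0],0.4],
  ],
)

```text
clock: 18.05
tool_pos: [675.3, 81.3, 248.6]
ee_rot: [-0.023, 1.0, -0.008, -0.019]
ft_force: [-0.4, 0.3, -0.2]
gripper_width: 51.3
```

```bash
cat > det.py <<'E'
from h import *; from plant import r
def rect(p,s,x0,x1,y0,y1,z):
    """metric top-down view at height z, 2 px/mm; row = (x1-x)*2, col=(y1-y)*2"""
    xs=np.arange(x1,x0,-.5);ys=np.arange(y1,y0,-.5)
    g=np.stack(np.meshgrid(xs,ys,indexing='ij'),-1).reshape(-1,2)
    m=w2px(p,np.c_[g,np.full(len(g),z)],s).reshape(len(xs),len(ys),2).astype(np.float32)
    return cv2.remap(p["frame"],m[...,0],m[...,1],cv2.INTER_LINEAR)
def tools(p,s=None,box=(335,650,-470,-125),dbg=None):
    x0,x1,y0,y1=box; im=rect(p,s,*box,23)
    if dbg: cv2.imwrite(dbg,im[:,:,::-1])
    hsv=cv2.cvtColor(im,cv2.COLOR_RGB2HSV); h,sa,v=cv2.split(hsv)
    mat=(h>60)&(h<100)&(sa>40)&(v>55)
    gold=(h>14)&(h<35)&(sa>120)&(v>90)
    fg=cv2.morphologyEx(((~mat)).astype(np.uint8),cv2.MORPH_OPEN,np.ones((9,9)))
    n,l,st,c=cv2.connectedComponentsWithStats(fg); out=[]
    for i in range(1,n):
        g=np.argwhere((l==i)&gold)
        if st[i,4]<3000 or st[i,4]>16000 or len(g)<20: continue
        P=np.argwhere(l==i); W=np.c_[x1-P[:,0]/2,y1-P[:,1]/2]; G=np.median(np.c_[x1-g[:,0]/2,y1-g[:,1]/2],0)
        (cx,cy),(w,hh),a=cv2.minAreaRect(W.astype(np.float32))
        ang=np.radians(a if w>hh else a+90); u=np.array([np.cos(ang),np.sin(ang)])
        if u@(np.array([cx,cy])-G)<0:u=-u
        lo=((W-[cx,cy])@u).min(); back=((W-[cx,cy])@u).max()
        mid=np.array([cx,cy])+u*(back-50)
        out.append(dict(mid=mid,yaw=np.degrees(np.arctan2(u[1],u[0])),size=(max(w,hh),min(w,hh)),gold=G,gd=(mid-G)@u))
    return out
if __name__=="__main__":
    import sys
    np.set_printoptions(precision=1,suppress=True)
    s=r.state();p=r.camera(sys.argv[1])
    for t in tools(p,s,dbg=f"pics/dbg_{sys.argv[1]}.png"): print({k:np.round(v,1) for k,v in t.items()})
E
python3 det.py top; python3 - <<'E'
from h import *; from plant import r
go(r.state(),[565,-238,281],182)
E
```

```text
pos [675.3  81.3 248.5] yaw -177.4 F [-0.7 -0.   0.3] w 50.9 t 18.1
 -> turn_z 0.6 shift [ 121.4 -315.3  -32.5] len 339 tilt 2.4
   level turn xy [-0.9 -2.2]
```

Request:
send_rows(
  commands=[
    [[0,0,-30],[-0.9,-2.2,0],0.4],
    [[20,-52,0],[0,0,0],0.4],
    [[20,-52,0],[0,0,0],0.4],
    [[20,-52,0],[0,0,0],0.4],
    [[20,-52,0],[0,0,0],0.4],
    [[20,-52,0],[0,0,0],0.4],
    [[20,-52,0],[0,0,0],0.4],
    [[0,0,0],[0,0,0],0.4],
    [[0,0,0],[0,0,0],0.4],
    [[0,0,0],[0,0,0],0.4],
  ],
)

```text
clock: 19.35
tool_pos: [568.8, -243.1, 303.1]
ee_rot: [-0.02, 1.0, -0.004, 0.02]
ft_force: [-0.1, -0.6, 0.0]
gripper_width: 51.2
```

```bash
python3 - <<'E'
from det import *
s=r.state();go(s,[565,-238,150],182)
p=r.camera("wrist");q=r.camera("top")
A=rect(p,s,335,650,-470,-125,23);B=rect(q,None,335,650,-470,-125,23)
o=np.hstack([cv2.resize(A,None,fx=.55,fy=.55),cv2.resize(B,None,fx=.55,fy=.55)])[:,:800]
cv2.imwrite("pics/d1.png",o[:,:,::-1])
hsv=cv2.cvtColor(B,cv2.COLOR_RGB2HSV);print(np.median(hsv.reshape(-1,3),0),hsv[(650-560)*2,235:250:4][:, :].tolist() )
np.save("A.npy",A);np.save("B.npy",B)
E
```

```text
pos [ 568.8 -243.1  303.1] yaw -177.7 F [-0.1 -0.6  0. ] w 51.2 t 19.4
 -> turn_z 0.3 shift [  3.6   5.3 153.1] len 153 tilt 2.3
   level turn xy [-0.5  2.2]
[ 72.  34. 114.] [[60, 4, 67], [70, 11, 72], [70, 19, 80], [72, 28, 90]]
```

View pics/d1.png

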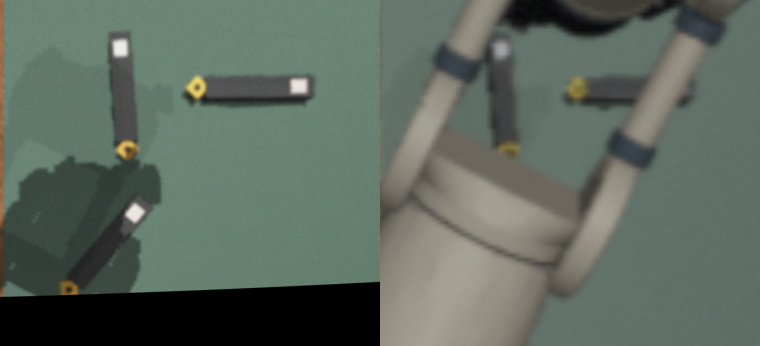

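```bash
python3 - <<'E'
s=open("det.py").read()
a=s.index("    hsv=");b=s.index('if __name__')
s=s[:a]+'''    h,sa,v=cv2.split(cv2.cvtColor(im,cv2.COLOR_RGB2HSV))
    def blobs(m,lo,hi):
        m=cv2.morphologyEx(m.astype(np.uint8),cv2.MORPH_CLOSE,np.ones((7,7)))
        n,l,st,c=cv2.connectedComponentsWithStats(m)
        return [np.array([x1-c[i,1]/2,y1-c[i,0]/2]) for i in range(1,n) if lo<st[i,4]<hi]
    go_=blobs((h>10)&(h<35)&(sa>110)&(v>70),60,900); wh=blobs((sa<50)&(v>(150 if s is not None else 125)),80,1200); out=[]
    for g in go_:
        for w in wh:
            d=np.linalg.norm(w-g)
            if 80<d<108:
                u=(w-g)/d; out.append(dict(mid=w-36*u,yaw=np.degrees(np.arctan2(u[1],u[0])),d=d,gold=g))
    return out
'''+s[b:]
open("det.py","w").write(s)
E
python3 - <<'E'
from det import *
s=r.state();p=r.camera("wrist")
for t in tools(p,s):print({k:np.round(v,1) for k,v in t.items()})
t=min(tools(p,s),key=lambda t:abs(t["yaw"]))
# edges along axis
A=rect(p,s,335,650,-470,-125,23);u=np.array([np.cos(np.radians(t["yaw"])),np.sin(np.radians(t["yaw"]))])
for k in range(-70,66,4):
    x,y=t["mid"]+k*u; print(k,A[int((650-x)*2),int((-125-y)*2)],end=" ")
for k in range(-20,21,2):
    x,y=t["mid"]+k*np.array([-u[1],u[0]]); print(k,A[int((650-x)*2),int((-125-y)*2)][1],end=" ")
go(s,[*t["mid"],150],t["yaw"]+180)
E
```

```text
{'mid': array([ 429.5, -223.7]), 'yaw': np.float64(-41.3), 'd': np.float64(91.0), 'gold': array([ 388.2, -187.5])}
-70 [0 0 0] -66 [0 0 0] -62 [127  96  42] -58 [83 65 36] -54 [74 59 35] -50 [118  90  40] -46 [41 41 39] -42 [40 42 40] -38 [45 44 44] -34 [42 44 45] -30 [43 45 45] -26 [44 43 43] -22 [45 44 42] -18 [45 45 44] -14 [42 43 42] -10 [42 42 42] -6 [43 43 44] -2 [44 44 43] 2 [42 43 43] 6 [46 46 46] 10 [43 45 44] 14 [45 46 43] 18 [64 65 65] 22 [81 81 80] 26 [87 88 86] 30 [226 219 214] 34 [235 230 226] 38 [234 229 226] 42 [217 211 205] 46 [86 86 84] 50 [74 79 75] 54 [55 69 61] 58 [60 74 66] 62 [58 72 64] -20 73 -18 73 -16 73 -14 75 -12 65 -10 52 -8 44 -6 45 -4 45 -2 47 0 44 2 42 4 41 6 42 8 43 10 59 12 67 14 68 16 63 18 65 20 64 pos [ 568.9 -242.9  302.7] yaw -177.7 F [ 0.2  0.3 -0.2] w 51.6 t 19.4
 -> turn_z 43.6 shift [117.4 -77.7 152.7] len 208 tilt 2.3
   level turn xy [-0.5  2.2]
```

```bash
sed -i 's/60,900)/60,2500)/; s/80,1200)/80,2500)/; s/w-36\*u/w-35*u/' det.py; cat > nx.py <<'E'
from det import *
import sys
# nx.py: list tools seen from the wrist; go to the one nearest x,y at height z
x,y,z=map(float,sys.argv[1:4]); s=r.state(); p=r.camera("wrist"); T=tools(p,s)
for t in T: print({k:np.round(v,1).tolist() for k,v in t.items()})
T=[t for t in T if np.hypot(t["mid"][0]-x,t["mid"][1]-y)<80]
if T:
    t=min(T,key=lambda t:np.hypot(t["mid"][0]-x,t["mid"][1]-y)); go(s,[*t["mid"],z],t["yaw"]+180)
else: go(s,[x,y,z])
E
python3 nx.py 565 -238 150
```

```text
{'mid': [571.1, -361.6], 'yaw': -88.5, 'd': 92.9, 'gold': [569.6, -303.8]}
{'mid': [571.7, -236.6], 'yaw': 3.8, 'd': 92.7, 'gold': [514.1, -240.4]}
{'mid': [430.2, -224.4], 'yaw': -41.3, 'd': 91.1, 'gold': [388.1, -187.4]}
pos [ 568.8 -242.9  302.3] yaw -177.7 F [ 0.4 -0.2 -0.3] w 51.5 t 19.5
 -> turn_z -1.5 shift [ -3.2   6.2 152.3] len 152 tilt 2.2
   level turn xy [-0.5  2.2]
```

Request:
send_rows(
  commands=[
    [[-3,6,0],[-0.5,2.2,-1.5],0.4],
    [[0,0,60],[0,0,0],0.4],
    [[0,0,60],[0,0,0],0.4],
    [[0,0,60],[0,0,0],0.4],
    [[0,0,50],[0,0,0],0.4],
    [[0,0,0],[0,0,0],0.4],
    [[0,0,0],[0,0,0],0.4],
    [[0,0,0],[0,0,0],0.4],
    [[0,0,0],[0,0,0],0.4],
    [[0,0,0],[0,0,0],0.4],
  ],
)

```text
clock: 20.8
tool_pos: [577.6, -233.9, 75.7]
ee_rot: [-0.037, 0.999, -0.003, 0.006]
ft_force: [0.2, 0.2, -0.3]
gripper_width: 50.8
```

```bash
python3 - <<'E'
from h import *; from plant import r
go(r.state(),[571.7,-236.6,12],183.8)
E
```

```text
pos [ 577.6 -233.9   75.7] yaw -175.7 F [ 0.2  0.2 -0.3] w 50.8 t 20.8
 -> turn_z 0.5 shift [ 6.1 -2.3 63.7] len 64 tilt 0.7
   level turn xy [-0.4  0.6]
```

Request:
send_rows(
  commands=[
    [[6,-2.3,0],[-0.4,0.6,0.5],0.4],
    [[0,0,30],[0,0,0],0.4],
    [[0,0,25],[0,0,0],0.4],
    [[0,0,9],[0,0,0],0.4],
    [[0,0,1],[0,0,0],0.4],
    [[0,0,0],[0,0,0],1],
    [[0,0,0],[0,0,0],1],
    [[0,0,0],[0,0,0],1],
    [[0,0,0],[0,0,0],1],
    [[0,0,0],[0,0,0],1],
  ],
)

```text
clock: 22.05
tool_pos: [572.6, -238.9, 14.5]
ee_rot: [-0.032, 0.999, -0.001, 0.002]
ft_force: [0.5, 0.7, -2.6]
gripper_width: 18.1
```

```bash
python3 - <<'E'
from h import *; from plant import r
go(r.state(),[571.7,-236.6,12],183.8)
E
```

```text
pos [ 572.6 -238.9   14.5] yaw -176.4 F [ 0.5  0.7 -2.6] w 18.1 t 22.1
 -> turn_z -0.2 shift [0.8 2.3 2.5] len 4 tilt 0.3
   level turn xy [-0.1  0.3]
```

Request:
send_rows(
  commands=[
    [[0,0,-30],[0,0,0],1],
    [[0,0,-50],[0,0,0],1],
    [[0,0,-60],[0,0,0],1],
    [[0,0,-50],[0,0,-8.4],1],
    [[-10,-50,0],[0,0,0],1],
    [[-10,-50,0],[0,0,0],1],
    [[-10,-50,0],[0,0,0],1],
    [[-10,-50,0],[0,0,0],1],
    [[0,0,0],[0,0,0],1],
    [[0,0,0],[0,0,0],1],
  ],
)

```text
clock: 23.3
tool_pos: [655.4, -429.5, 203.1]
ee_rot: [-0.108, 0.994, 0.001, -0.001]
ft_force: [-0.1, 0.9, -3.0]
gripper_width: 18.3
```

```bash
cat > blk.py <<'E'
from h import *
B0=np.array([587.4,59.0]);BY=12.0
def bp(x,y,B=B0):
    c,s_=np.cos(np.radians(BY)),np.sin(np.radians(BY)); return [B[0]+c*x-s_*y,B[1]+s_*x+c*y]
E
python3 - <<'E'
from det import *; from blk import *
s=r.state();go(s,[*bp(-12,-69),200],192)
p=r.camera("wrist"); A=rect(p,s,500,660,-60,180,15); cv2.imwrite("pics/b1.png",cv2.resize(A[:,:,::-1],None,fx=1.6,fy=1.6))
E
```

```text
pos [ 655.4 -429.5  203.1] yaw -167.6 F [-0.1  0.9 -3. ] w 18.3 t 23.3
 -> turn_z 0.4 shift [-23.  423.    3.1] len 424 tilt 0.2
   level turn xy [ 0.2 -0.1]
```

View pics/b1.png

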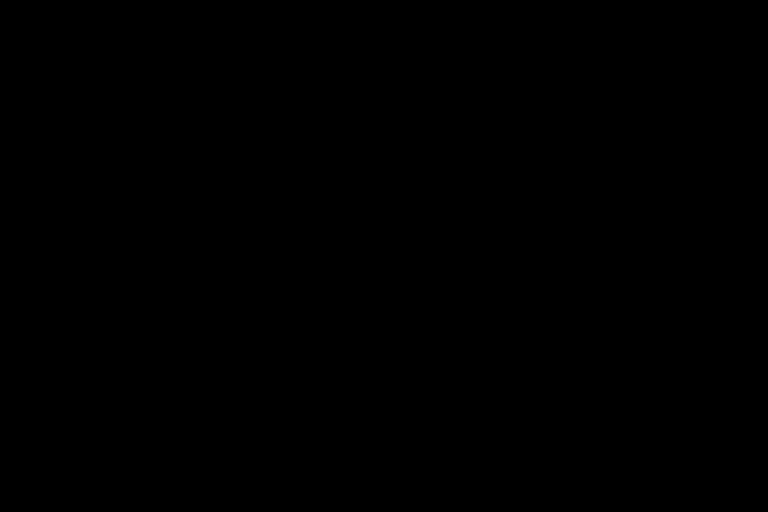

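That view was blank: I shifted the wrong way along tool y. I'll move back towards the block.

Request:
send_rows(
  commands=[
    [[-8,52,0],[0,0,0.4],1],
    [[-8,52,0],[0,0,0],1],
    [[-8,52,0],[0,0,0],1],
    [[-8,52,0],[0,0,0],1],
    [[-8,52,0],[0,0,0],1],
    [[-8,52,0],[0,0,0],1],
    [[-8,52,0],[0,0,0],1],
    [[-8,52,0],[0,0,0],1],
    [[-8,52,0],[0,0,0],1],
    [[0,0,0],[0,0,0],1],
  ],
)

```text
clock: 24.6
tool_pos: [615.0, 69.1, 215.8]
ee_rot: [-0.11, 0.994, 0.001, 0.008]
ft_force: [0.5, -0.7, -2.3]
gripper_width: 18.1
```

```bash
python3 - <<'E'
from det import *; from blk import *
s=r.state();go(s,[*bp(-12,-69),100],192)
p=r.camera("wrist"); A=rect(p,s,500,660,-60,180,15); cv2.imwrite("pics/b2.png",cv2.resize(A[:,:,::-1],None,fx=1.6,fy=1.6)); print((A.sum(2)==0).mean()); np.save("A.npy",A)
E
```

```text
pos [615.   69.1 215.8] yaw -167.3 F [ 0.5 -0.7 -2.3] w 18.1 t 24.6
 -> turn_z 0.7 shift [ 41.  -73.1 115.8] len 143 tilt 0.9
   level turn xy [-0.   0.9]
0.0
```

View pics/b2.png

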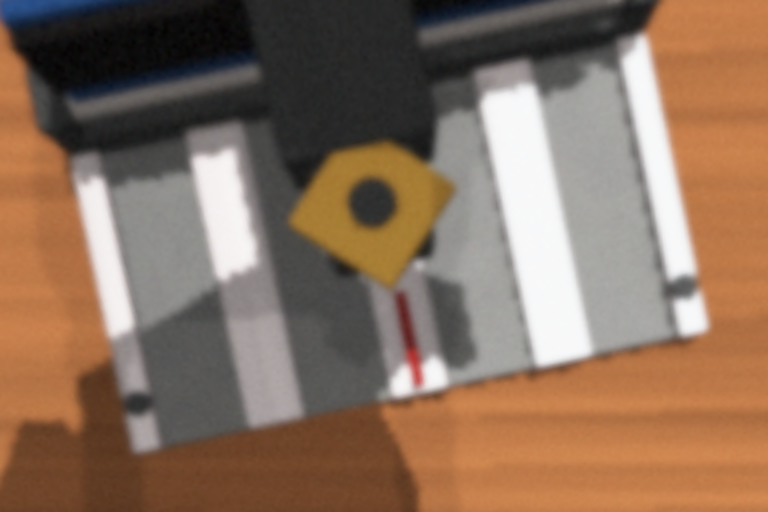

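Request:
send_rows(
  commands=[
    [[20,-36,0],[0,0.9,0.7],1],
    [[20,-36,0],[0,0,0],1],
    [[0,0,50],[0,0,0],1],
    [[0,0,50],[0,0,0],1],
    [[0,0,50],[0,0,0],1],
    [[0,0,0],[0,0,0],1],
    [[0,0,0],[0,0,0],1],
    [[0,0,0],[0,0,0],1],
    [[0,0,0],[0,0,0],1],
    [[0,0,0],[0,0,0],1],
  ],
)

```text
clock: 25.9
tool_pos: [592.5, -20.7, 79.6]
ee_rot: [-0.101, 0.995, -0.005, 0.013]
ft_force: [0.1, -0.5, -2.4]
gripper_width: 17.8
```

```bash
sed -i 's/587.4,59.0/587.2,59.2/' blk.py; python3 - <<'E'
from h import *; from plant import r; from blk import *
go(r.state(),[*bp(-12,-69),20.5],192)
E
```

```text
pos [592.5 -20.7  79.6] yaw -168.4 F [ 0.1 -0.5 -2.4] w 17.8 t 25.9
 -> turn_z -0.4 shift [ 0.5 10.3 59.1] len 60 tilt 1.6
   level turn xy [-0.7  1.5]
```

Request:
send_rows(
  commands=[
    [[0,10,0],[-0.7,1.5,-0.4],1],
    [[0,0,20],[0,0,0],1],
    [[0,0,10],[0,0,0],1],
    [[0,0,0],[0,0,0],1],
    [[0,0,0],[0,0,0],1],
    [[0,0,0],[0,0,0],1],
    [[0,0,0],[0,0,0],1],
    [[0,0,0],[0,0,0],1],
    [[0,0,0],[0,0,0],1],
    [[0,0,0],[0,0,0],1],
  ],
)

```text
clock: 27.15
tool_pos: [590.6, -10.1, 47.7]
ee_rot: [-0.105, 0.994, -0.0, -0.001]
ft_force: [0.8, 0.2, -3.2]
gripper_width: 18.0
```

```bash
python3 - <<'E'
from h import *; from plant import r; from blk import *
go(r.state(),[*bp(-12,-69),20.5],192)
E
```

```text
pos [590.6 -10.1  47.7] yaw -168.0 F [ 0.8  0.2 -3.2] w 18.0 t 27.1
 -> turn_z 0.0 shift [ 0.9 -0.5 27.2] len 27 tilt 0.1
   level turn xy [-0.  -0.1]
```

Request:
send_rows(
  commands=[
    [[0.5,0,15],[0,0,0],1],
    [[0,0,10],[0,0,0],1],
    [[0,0,2.5],[0,0,0],1],
    [[0,0,0],[0,0,0],1],
    [[0,0,0],[0,0,0],0.62],
    [[0,0,0],[0,0,0],0.62],
    [[0,0,0],[0,0,0],0.62],
    [[0,0,-40],[0,0,0],0.62],
    [[0,0,-60],[0,0,0],0.4],
    [[0,0,-60],[0,0,0],0.4],
  ],
)

```text
clock: 28.4
tool_pos: [587.7, -10.0, 176.4]
ee_rot: [-0.105, 0.994, 0.001, -0.007]
ft_force: [0.6, 1.0, -0.4]
gripper_width: 51.3
```

```bash
python3 - <<'E'
from det import *; from blk import *
s=r.state();go(s,[571,-361.6,200],91.5)
go(s,[590,-260,290])
p=r.camera("wrist");
for t in tools(p,s,(480,660,-80,180)):print({k:np.round(v,1).tolist() for k,v in t.items()})
E
```

```text
pos [587.7 -10.  176.4] yaw -168.0 F [ 0.6  1.  -0.4] w 51.3 t 28.4
 -> turn_z 100.5 shift [-351.1  -25.9  -23.6] len 353 tilt 0.8
   level turn xy [ 0.2 -0.7]
pos [587.7 -10.  176.4] yaw -168.0 F [ 0.6  1.  -0.4] w 51.3 t 28.4
 -> turn_z 0.0 shift [  49.8 -245.  -113.6] len 275 tilt 0.8
   level turn xy [ 0.2 -0.7]
```

Request:
send_rows(
  commands=[
    [[0,0,-45],[0,-0.7,0],0.4],
    [[13,-49,-25],[0,0,0],0.4],
    [[13,-49,-25],[0,0,0],0.4],
    [[13,-49,-25],[0,0,0],0.4],
    [[13,-49,0],[0,0,0],0.4],
    [[13,-49,0],[0,0,0],0.4],
    [[13,-49,0],[0,0,0],0.4],
    [[13,-49,0],[0,0,0],0.4],
    [[0,0,0],[0,0,0],0.4],
    [[0,0,0],[0,0,0],0.4],
  ],
)

```text
clock: 29.7
tool_pos: [573.6, -375.2, 313.3]
ee_rot: [-0.106, 0.994, -0.002, 0.012]
ft_force: [0.3, 0.4, -0.6]
gripper_width: 51.3
```

Request:
send_rows(
  commands=[
    [[0,0,0],[0,0,10],0.4],
    [[0,0,0],[0,0,10],0.4],
    [[0,0,0],[0,0,10],0.4],
    [[0,0,0],[0,0,10],0.4],
    [[0,0,0],[0,0,10],0.4],
    [[0,0,0],[0,0,10],0.4],
    [[0,0,0],[0,0,10],0.4],
    [[0,0,0],[0,0,10],0.4],
    [[0,0,0],[0,0,10],0.4],
    [[0,0,0],[0,0,10],0.4],
  ],
)

```text
clock: 30.95
tool_pos: [578.6, -357.9, 319.9]
ee_rot: [0.706, 0.708, 0.01, 0.012]
ft_force: [-0.5, 0.1, -0.3]
gripper_width: 51.1
```

```bash
python3 nx.py 571 -361 75
```

```text
{'mid': [571.5, -361.1], 'yaw': -90.0, 'd': 92.7, 'gold': [571.5, -303.4]}
pos [ 578.6 -357.9  319.9] yaw 90.1 F [-0.5  0.1 -0.3] w 51.1 t 30.9
 -> turn_z 0.1 shift [ -3.2  -7.1 244.9] len 245 tilt 1.8
   level turn xy [1.8 0.2]
```

Request:
send_rows(
  commands=[
    [[-3,-7,0],[1.8,0.2,0],0.4],
    [[0,0,60],[0,0,0],0.4],
    [[0,0,60],[0,0,0],0.4],
    [[0,0,60],[0,0,0],0.4],
    [[0,0,60],[0,0,0],0.4],
    [[0,0,0],[0,0,0],0.4],
    [[0,0,0],[0,0,0],0.4],
    [[0,0,0],[0,0,0],0.4],
    [[0,0,0],[0,0,0],0.4],
    [[0,0,0],[0,0,0],0.4],
  ],
)

```text
clock: 32.25
tool_pos: [576.0, -360.4, 90.0]
ee_rot: [0.698, 0.716, -0.0, 0.008]
ft_force: [-1.3, 0.4, -0.8]
gripper_width: 51.5
```

```bash
python3 - <<'E'
from h import *; from plant import r
go(r.state(),[571.5,-361,13],90.3)
E
```

```text
pos [ 576.  -360.4   90. ] yaw 91.4 F [-1.3  0.4 -0.8] w 51.5 t 32.2
 -> turn_z 1.1 shift [-0.6 -4.5 77. ] len 77 tilt 1.0
   level turn xy [0.6 0.7]
```

Request:
send_rows(
  commands=[
    [[-0.6,-4.5,0],[0.6,0.7,1.1],0.4],
    [[0,0,35],[0,0,0],0.4],
    [[0,0,28],[0,0,0],0.4],
    [[0,0,12],[0,0,0],0.4],
    [[0,0,2],[0,0,0],0.4],
    [[0,0,0],[0,0,0],1],
    [[0,0,0],[0,0,0],1],
    [[0,0,0],[0,0,0],1],
    [[0,0,0],[0,0,0],1],
    [[0,0,0],[0,0,0],1],
  ],
)

```text
clock: 33.5
tool_pos: [572.6, -363.3, 17.1]
ee_rot: [0.707, 0.707, 0.001, 0.003]
ft_force: [-0.4, -0.2, -2.7]
gripper_width: 17.0
```

```bash
python3 - <<'E'
from h import *; from plant import r
go(r.state(),[571.5,-361,14],90.3)
E
```

```text
pos [ 572.6 -363.3   17.1] yaw 90.1 F [-0.4 -0.2 -2.7] w 17.0 t 33.5
 -> turn_z -0.2 shift [ 2.4 -1.   3.1] len 4 tilt 0.3
   level turn xy [0.3 0.2]
```

Request:
send_rows(
  commands=[
    [[0,0,0],[0,0,0],0.5],
    [[0,0,0],[0,0,0],0.5],
    [[2,-1,4],[0,0,0],0.5],
    [[0,0,0.5],[0,0,0],0.5],
    [[0,0,0],[0,0,0],1],
    [[0,0,0],[0,0,0],1],
    [[0,0,0],[0,0,0],1],
    [[0,0,0],[0,0,0],1],
    [[0,0,0],[0,0,0],1],
    [[0,0,-20],[0,0,0],1],
  ],
)

```text
clock: 34.75
tool_pos: [570.7, -360.6, 31.9]
ee_rot: [0.707, 0.708, 0.001, 0.002]
ft_force: [-1.1, 0.2, -4.5]
gripper_width: 18.0
```

Request:
send_rows(
  commands=[
    [[0,0,-60],[0,0,-10],1],
    [[0,0,-60],[0,0,-10],1],
    [[0,0,-60],[0,0,-10],1],
    [[0,0,0],[0,0,-10],1],
    [[0,0,0],[0,0,-10],1],
    [[0,0,0],[0,0,-10],1],
    [[0,0,0],[0,0,-10],1],
    [[0,0,0],[0,0,-10],1],
    [[0,0,0],[0,0,-10],1],
    [[0,0,0],[0,0,-10],1],
  ],
)

```text
clock: 36.0
tool_pos: [568.4, -359.5, 229.2]
ee_rot: [-0.116, 0.993, -0.003, 0.003]
ft_force: [-0.2, 0.2, -2.2]
gripper_width: 17.8
```

```bash
python3 - <<'E'
from h import *; from plant import r; from blk import *
go(r.state(),[*bp(-12,-23),200],192)
E
```

```text
pos [ 568.4 -359.5  229.2] yaw -166.7 F [-0.2  0.2 -2.2] w 17.8 t 36.0
 -> turn_z 1.3 shift [-93.5 382.6  29.2] len 395 tilt 0.5
   level turn xy [-0.4  0.3]
```

Request:
send_rows(
  commands=[
    [[-11.7,48,0],[-0.4,0.3,1.3],1],
    [[-11.7,48,0],[0,0,0],1],
    [[-11.7,48,0],[0,0,0],1],
    [[-11.7,48,0],[0,0,0],1],
    [[-11.7,48,0],[0,0,0],1],
    [[-11.7,48,0],[0,0,0],1],
    [[-11.7,48,0],[0,0,0],1],
    [[-11.7,47,0],[0,0,0],1],
    [[0,0,0],[0,0,0],1],
    [[0,0,0],[0,0,0],1],
  ],
)

```text
clock: 37.25
tool_pos: [576.1, 46.2, 237.0]
ee_rot: [-0.105, 0.995, 0.0, 0.002]
ft_force: [0.5, 0.0, -3.3]
gripper_width: 18.2
```

```bash
cat > g.py <<'E'
from h import *; from plant import r; from blk import *
import sys
x,y,z,w=map(float,sys.argv[1:5]); go(r.state(),[*bp(x,y),z],w)
E
python3 g.py -12 -23 60 192
```

```text
pos [576.1  46.2 237. ] yaw -168.0 F [ 0.5  0.  -3.3] w 18.2 t 37.2
 -> turn_z 0.0 shift [ -1.6 -12.6 177. ] len 177 tilt 0.2
   level turn xy [0.  0.2]
```

Request:
send_rows(
  commands=[
    [[-1.6,-12.6,0],[0,0,0],1],
    [[0,0,60],[0,0,0],1],
    [[0,0,60],[0,0,0],1],
    [[0,0,50],[0,0,0],1],
    [[0,0,8],[0,0,0],1],
    [[0,0,0],[0,0,0],1],
    [[0,0,0],[0,0,0],1],
    [[0,0,0],[0,0,0],1],
    [[0,0,0],[0,0,0],1],
    [[0,0,0],[0,0,0],1],
  ],
)

```text
clock: 38.5
tool_pos: [588.5, 22.1, 67.2]
ee_rot: [-0.099, 0.995, -0.002, 0.011]
ft_force: [0.3, 0.2, -3.5]
gripper_width: 17.8
```

```bash
python3 g.py -12 -23 20 192
```

```text
pos [588.5  22.1  67.2] yaw -168.7 F [ 0.3  0.2 -3.5] w 17.8 t 38.5
 -> turn_z -0.7 shift [ 5.6 13.6 47.2] len 49 tilt 1.3
   level turn xy [-0.4  1.3]
```

Request:
send_rows(
  commands=[
    [[5.5,13.5,0],[-0.4,1.3,-0.7],1],
    [[0,0,15],[0,0,0],1],
    [[0,0,5],[0,0,0],1],
    [[0,0,0],[0,0,0],1],
    [[0,0,0],[0,0,0],1],
    [[0,0,0],[0,0,0],1],
    [[0,0,0],[0,0,0],1],
    [[0,0,0],[0,0,0],1],
    [[0,0,0],[0,0,0],1],
    [[0,0,0],[0,0,0],1],
  ],
)

```text
clock: 39.75
tool_pos: [579.8, 35.3, 45.6]
ee_rot: [-0.106, 0.994, 0.0, -0.001]
ft_force: [-0.5, -0.7, -4.5]
gripper_width: 17.9
```

```bash
python3 g.py -12 -23 20 192
```

```text
pos [579.8  35.3  45.6] yaw -167.9 F [-0.5 -0.7 -4.5] w 17.9 t 39.8
 -> turn_z 0.1 shift [-0.2 -1.2 25.6] len 26 tilt 0.1
   level turn xy [ 0.  -0.1]
```

Request:
send_rows(
  commands=[
    [[0,-1,15],[0,0,0],1],
    [[0,0,9],[0,0,0],1],
    [[0,0,1.5],[0,0,0],1],
    [[0,0,0],[0,0,0],1],
    [[0,0,0],[0,0,0],0.63],
    [[0,0,0],[0,0,0],0.63],
    [[0,0,0],[0,0,0],0.63],
    [[0,0,-40],[0,0,0],0.63],
    [[0,0,-60],[0,0,0],0.4],
    [[0,0,-60],[0,0,0],0.4],
  ],
)

```text
clock: 41.0
tool_pos: [578.0, 34.3, 177.1]
ee_rot: [-0.105, 0.994, 0.001, -0.006]
ft_force: [0.4, -0.0, 0.4]
gripper_width: 51.5
```

Request:
send_rows(
  commands=[
    [[12,-30,-35],[0,0,0],0.4],
    [[34,-40,-30],[0,0,0],0.4],
    [[34,-40,-30],[0,0,0],0.4],
    [[34,-40,-20],[0,0,0],0.4],
    [[34,-40,0],[0,0,0],0.4],
    [[34,-40,0],[0,0,0],0.4],
    [[10,-10,0],[0,0,0],0.4],
    [[0,0,0],[0,0,0],0.4],
    [[0,0,0],[0,0,0],0.4],
    [[0,0,0],[0,0,0],0.4],
  ],
)

```text
clock: 42.25
tool_pos: [441.2, -246.2, 306.1]
ee_rot: [-0.108, 0.994, -0.002, 0.002]
ft_force: [-0.2, -0.8, -0.2]
gripper_width: 50.9
```

```bash
python3 nx.py 430 -224 75; python3 - <<'E'
from det import *
q=r.camera("top");A=rect(q,None,480,700,-80,180,23);cv2.imwrite("pics/b3.png",cv2.resize(A[:,:,::-1],None,fx=1.35,fy=1.35))
E
```

```text
{'mid': [430.1, -225.1], 'yaw': -40.0, 'd': 92.4, 'gold': [386.1, -188.2]}
pos [ 441.2 -246.2  306.1] yaw -167.6 F [-0.2 -0.8 -0.2] w 50.9 t 42.2
 -> turn_z 52.4 shift [ 22.1   9.  231.1] len 232 tilt 0.4
   level turn xy [-0.3  0.2]
```

View pics/b3.png

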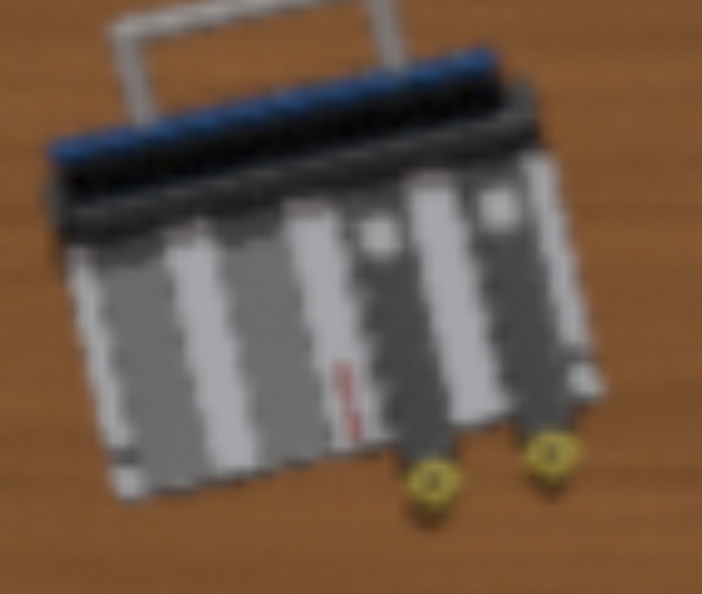

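Two tools lie straight in the right-hand two slots, white patches at (380,237) and (499,209), tips past the front edge at (432,483) and (550,455). The bar stands open. The last tool is next.

Request:
send_rows(
  commands=[
    [[0,0,0],[0,0,10.5],0.4],
    [[0,0,0],[0,0,10.5],0.4],
    [[0,0,0],[0,0,10.5],0.4],
    [[0,0,0],[0,0,10.5],0.4],
    [[0,0,0],[0,0,10.5],0.4],
    [[22,9,40],[0,0,0],0.4],
    [[0,0,60],[0,0,0],0.4],
    [[0,0,50],[0,0,0],0.4],
    [[0,0,0],[0,0,0],0.4],
    [[0,0,0],[0,0,0],0.4],
  ],
)

```text
clock: 43.6
tool_pos: [435.4, -219.8, 155.0]
ee_rot: [0.351, 0.936, -0.001, 0.005]
ft_force: [0.5, -1.3, 0.4]
gripper_width: 51.3
```

```bash
python3 nx.py 430 -224 75
```

```text
{'mid': [430.0, -224.8], 'yaw': -40.7, 'd': 92.9, 'gold': [386.1, -187.0]}
pos [ 435.4 -219.8  155. ] yaw 138.9 F [ 0.5 -1.3  0.4] w 51.3 t 43.6
 -> turn_z -0.4 shift [ 0.8 -7.3 80. ] len 80 tilt 0.6
   level turn xy [0.1 0.6]
```

Request:
send_rows(
  commands=[
    [[0.8,-7.3,0],[0,0.6,-0.4],0.4],
    [[0,0,45],[0,0,0],0.4],
    [[0,0,45],[0,0,0],0.4],
    [[0,0,5],[0,0,0],0.4],
    [[0,0,0],[0,0,0],0.4],
    [[0,0,0],[0,0,0],0.4],
    [[0,0,0],[0,0,0],0.4],
    [[0,0,0],[0,0,0],0.4],
    [[0,0,0],[0,0,0],0.4],
    [[0,0,0],[0,0,0],0.4],
  ],
)

```text
clock: 44.9
tool_pos: [437.4, -231.6, 76.5]
ee_rot: [0.347, 0.938, -0.002, 0.013]
ft_force: [-0.7, 0.2, 0.5]
gripper_width: 51.3
```

```bash
python3 - <<'E'
from h import *; from plant import r
go(r.state(),[430,-224.8,13],139.3)
E
```

```text
pos [ 437.4 -231.6   76.5] yaw 139.3 F [-0.7  0.2  0.5] w 51.3 t 44.9
 -> turn_z 0.0 shift [10.   0.3 63.5] len 64 tilt 1.5
   level turn xy [0.3 1.5]
```

Request:
send_rows(
  commands=[
    [[10,0.3,0],[0.3,1.5,0],0.4],
    [[0,0,30],[0,0,0],0.4],
    [[0,0,22],[0,0,0],0.4],
    [[0,0,9],[0,0,0],0.4],
    [[0,0,3],[0,0,0],0.4],
    [[0,0,1],[0,0,0],0.4],
    [[0,0,0],[0,0,0],0.4],
    [[0,0,0],[0,0,0],0.4],
    [[0,0,0],[0,0,0],0.4],
    [[0,0,0],[0,0,0],0.4],
  ],
)

```text
clock: 46.15
tool_pos: [429.9, -224.1, 12.8]
ee_rot: [0.347, 0.938, 0.0, -0.001]
ft_force: [-0.8, 0.3, 0.0]
gripper_width: 51.3
```

```bash
python3 - <<'E'
from h import *; from plant import r
go(r.state(),[430,-224.8,13],139.3)
E
```

```text
pos [ 429.9 -224.1   12.8] yaw 139.3 F [-0.8  0.3  0. ] w 51.3 t 46.1
 -> turn_z 0.0 shift [-0.5 -0.5 -0.2] len 1 tilt 0.1
   level turn xy [-0.  -0.1]
```

Grip, then lift and turn by 53°.

Request:
send_rows(
  commands=[
    [[0,0,0],[0,0,0],1],
    [[0,0,0],[0,0,0],1],
    [[0,0,0],[0,0,0],1],
    [[0,0,0],[0,0,0],1],
    [[0,0,0],[0,0,0],1],
    [[0,0,-30],[0,0,0],1],
    [[0,0,-60],[0,0,0],1],
    [[0,0,-60],[0,0,0],1],
    [[0,0,-55],[0,0,0],1],
    [[0,0,0],[0,0,0],1],
  ],
)

```text
clock: 47.4
tool_pos: [428.4, -223.2, 219.2]
ee_rot: [0.347, 0.938, 0.001, -0.005]
ft_force: [0.4, 0.3, -2.5]
gripper_width: 17.9
```

Request:
send_rows(
  commands=[
    [[0,0,0],[0,0,-10.5],1],
    [[0,0,0],[0,0,-10.5],1],
    [[0,0,0],[0,0,-10.5],1],
    [[0,0,0],[0,0,-10.5],1],
    [[0,0,0],[0,0,-10.5],1],
    [[0,0,0],[0,0,0],1],
    [[-38,45,0],[0,0,0],1],
    [[-38,45,0],[0,0,0],1],
    [[-38,45,0],[0,0,0],1],
    [[0,0,0],[0,0,0],1],
  ],
)

```text
clock: 48.65
tool_pos: [507.5, -61.2, 200.4]
ee_rot: [-0.103, 0.995, 0.01, -0.015]
ft_force: [0.0, -1.4, -2.4]
gripper_width: 18.1
```

```bash
python3 g.py -12 23 60 192
```

```text
pos [507.5 -61.2 200.4] yaw -168.2 F [ 0.  -1.4 -2.4] w 18.1 t 48.6
 -> turn_z -0.2 shift [-91.  124.2 140.4] len 208 tilt 2.1
   level turn xy [ 1.3 -1.6]
```

Request:
send_rows(
  commands=[
    [[-30,41,0],[1.3,-1.6,-0.2],1],
    [[-30,41,0],[0,0,0],1],
    [[-31,42,0],[0,0,0],1],
    [[0,0,50],[0,0,0],1],
    [[0,0,50],[0,0,0],1],
    [[0,0,30],[0,0,0],1],
    [[0,0,0],[0,0,0],1],
    [[0,0,0],[0,0,0],1],
    [[0,0,0],[0,0,0],1],
    [[0,0,0],[0,0,0],1],
  ],
)

```text
clock: 49.9
tool_pos: [572.1, 75.9, 63.9]
ee_rot: [-0.088, 0.996, -0.002, -0.002]
ft_force: [0.3, 0.2, -1.7]
gripper_width: 17.8
```

```bash
python3 g.py -12 23 20 192
```

```text
pos [572.1  75.9  63.9] yaw -169.9 F [ 0.3  0.2 -1.7] w 17.8 t 49.9
 -> turn_z -1.9 shift [ 0.7  3.5 43.9] len 44 tilt 0.3
   level turn xy [-0.2 -0.2]
```

Request:
send_rows(
  commands=[
    [[0.7,3.5,0],[-0.2,-0.2,-1.9],1],
    [[0,0,15],[0,0,0],1],
    [[0,0,3],[0,0,0],1],
    [[0,0,0],[0,0,0],1],
    [[0,0,0],[0,0,0],1],
    [[0,0,0],[0,0,0],1],
    [[0,0,0],[0,0,0],1],
    [[0,0,0],[0,0,0],1],
    [[0,0,0],[0,0,0],1],
    [[0,0,0],[0,0,0],1],
  ],
)

```text
clock: 51.15
tool_pos: [571.6, 79.6, 46.5]
ee_rot: [-0.106, 0.994, 0.0, 0.001]
ft_force: [-0.7, 0.3, -2.2]
gripper_width: 18.3
```

```bash
python3 g.py -12 23 20 192
```

```text
pos [571.6  79.6  46.5] yaw -167.8 F [-0.7  0.3 -2.2] w 18.3 t 51.1
 -> turn_z 0.2 shift [ 0.9 -0.2 26.5] len 26 tilt 0.1
   level turn xy [-0.   0.1]
```

Request:
send_rows(
  commands=[
    [[0.5,0,15],[0,0,0],1],
    [[0,0,10],[0,0,0],1],
    [[0,0,2],[0,0,0],1],
    [[0,0,0],[0,0,0],1],
    [[0,0,0],[0,0,0],0.63],
    [[0,0,0],[0,0,0],0.63],
    [[0,0,0],[0,0,0],0.63],
    [[0,0,-40],[0,0,0],0.63],
    [[0,0,-60],[0,0,0],0.4],
    [[0,0,-60],[0,0,0],0.4],
  ],
)

```text
clock: 52.4
tool_pos: [568.1, 79.2, 175.7]
ee_rot: [-0.106, 0.994, 0.0, -0.004]
ft_force: [0.8, 0.4, 0.6]
gripper_width: 51.5
```

Request:
send_rows(
  commands=[
    [[30,-40,-20],[0,0,0],0.4],
    [[40,-40,-20],[0,0,0],0.4],
    [[40,-40,-20],[0,0,0],0.4],
    [[40,-40,0],[0,0,0],0.4],
    [[0,0,0],[0,0,10],0.4],
    [[0,0,0],[0,0,10],0.4],
    [[0,0,0],[0,0,10],0.4],
    [[0,0,0],[0,0,10],0.4],
    [[0,0,0],[0,0,10],0.4],
    [[0,0,0],[0,0,10],0.4],
  ],
)

```text
clock: 53.65
tool_pos: [454.4, -115.7, 248.8]
ee_rot: [0.421, 0.907, 0.0, 0.006]
ft_force: [0.8, 0.5, -0.3]
gripper_width: 50.9
```

```bash
python3 - <<'E'
from det import *; from blk import *
q=r.camera("top")
A=rect(q,None,480,760,-80,180,23);cv2.imwrite("pics/b4.png",cv2.resize(A[:,:,::-1],None,fx=1.05,fy=1.05))
for t in tools(q,None,(480,660,-80,180)): 
    d=t["mid"]-B0;c,s_=np.cos(np.radians(BY)),np.sin(np.radians(BY));print(c*d[0]+s_*d[1],-s_*d[0]+c*d[1],t["yaw"]-BY,t["d"])
print("mat:",tools(q,None))
s=r.state();go(s,[*bp(70,0),190],102)
E
```

```text
mat: []
pos [ 454.4 -115.7  248.9] yaw 129.8 F [ 0.4 -1.1  0.3] w 51.8 t 53.7
 -> turn_z 27.8 shift [143.5 236.3  58.9] len 283 tilt 0.7
   level turn xy [0.3 0.7]
```

View pics/b4.png

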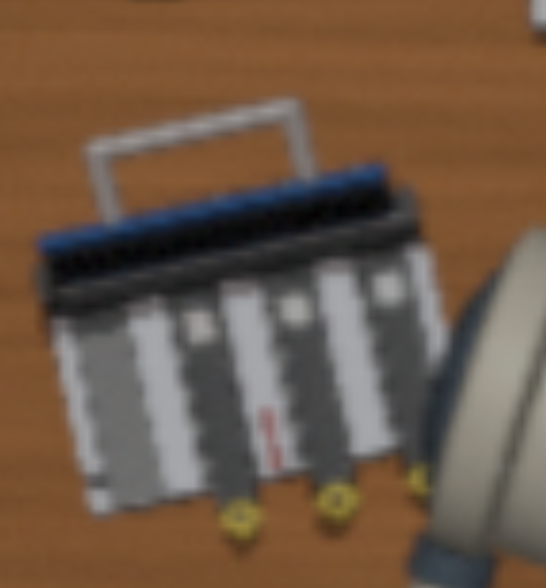

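```bash
python3 - <<'E'
from det import *; from blk import *
q=r.camera("top")
# b4 pixel -> plane-23 world -> px -> plane z
P=np.array([[90,150],[297,103]]);W=np.c_[760-P[:,1]/2.1,180-P[:,0]/2.1,[23,23]]
for z in(105,112):
    X=px2w(q,w2px(q,W),z).mean(0)[:2]-B0;print(z,X@[.978,.208],X@[-.208,.978])
s=r.state();go(s,[*bp(135,0),230],102)
E
```

```text
105 91.36775746349919 -0.24481554087001423
112 89.26105871038325 -0.6595762171231847
pos [ 454.4 -115.7  248.8] yaw 130.5 F [1.2 0.1 0.4] w 51.1 t 53.8
 -> turn_z 28.5 shift [143.5 301.3  18.8] len 334 tilt 0.7
   level turn xy [0.3 0.7]
```

Request:
send_rows(
  commands=[
    [[0,0,0],[0.3,0.7,9.5],1],
    [[0,0,0],[0,0,9.5],1],
    [[0,0,0],[0,0,9.5],1],
    [[24,50,0],[0,0,0],1],
    [[24,50,0],[0,0,0],1],
    [[24,50,0],[0,0,0],1],
    [[24,50,0],[0,0,0],1],
    [[24,50,0],[0,0,0],1],
    [[24,50,0],[0,0,0],1],
    [[0,0,0],[0,0,0],1],
  ],
)

```text
clock: 55.0
tool_pos: [725.1, 95.0, 245.6]
ee_rot: [0.619, 0.785, -0.001, 0.0]
ft_force: [-0.0, -0.8, 0.3]
gripper_width: -0.1
```

```bash
python3 g.py 135 0 98 102
```

```text
pos [725.1  95.  245.6] yaw 103.4 F [-0.  -0.8  0.3] w -0.1 t 55.0
 -> turn_z 1.4 shift [ -6.4  -7.4 147.6] len 148 tilt 0.1
   level turn xy [-0.1  0.1]
```

Request:
send_rows(
  commands=[
    [[-6,-4,0],[0,0,1.4],1],
    [[0,0,45],[0,0,0],1],
    [[0,0,45],[0,0,0],1],
    [[0,0,45],[0,0,0],1],
    [[0,0,10],[0,0,0],1],
    [[0,0,0],[0,0,0],1],
    [[0,0,0],[0,0,0],1],
    [[0,0,0],[0,0,0],1],
    [[0,0,0],[0,0,0],1],
    [[0,0,0],[0,0,0],1],
  ],
)

```text
clock: 56.25
tool_pos: [723.4, 80.0, 117.8]
ee_rot: [0.629, 0.777, 0.007, 0.01]
ft_force: [0.7, -0.1, 0.2]
gripper_width: -0.0
```

```bash
python3 g.py 89 0 105 102
```

```text
pos [723.4  80.  117.8] yaw 102.0 F [ 0.7 -0.1  0.2] w -0.0 t 56.2
 -> turn_z -0.0 shift [  7.9 -48.6  12.8] len 51 tilt 1.5
   level turn xy [1.4 0.4]
```

Request:
send_rows(
  commands=[
    [[8,0,18],[1.4,0.4,0],1],
    [[0,0,2],[0,0,0],1],
    [[0,-12,-1.5],[0,0,0],1],
    [[0,-12,-1.5],[0,0,0],1],
    [[0,-12,-2],[0,0,0],1],
    [[0,-12,-2],[0,0,0],1],
    [[0,-10,0],[0,0,0],1],
    [[0,-10,0],[0,0,0],1],
    [[0,-8,0],[0,0,0],1],
    [[0,0,0],[0,0,0],1],
  ],
)

```text
clock: 57.5
tool_pos: [652.6, 74.6, 106.2]
ee_rot: [0.628, 0.778, 0.006, 0.006]
ft_force: [1.0, -0.0, 1.9]
gripper_width: 0.2
```

```bash
python3 g.py 35 0 96 102
```

```text
pos [652.6  74.6 106.2] yaw 102.1 F [ 1.  -0.   1.9] w 0.2 t 57.5
 -> turn_z 0.1 shift [ -1.5 -32.2  10.2] len 34 tilt 1.0
   level turn xy [1.  0.1]
```

Request:
send_rows(
  commands=[
    [[0,-8,1],[1,0,0],1],
    [[0,-8,2],[0,0,0],1],
    [[0,-8,3],[0,0,0],1],
    [[0,-8,4],[0,0,0],1],
    [[0,-7,5],[0,0,0],1],
    [[0,-6,5],[0,0,0],1],
    [[0,-4,4],[0,0,0],1],
    [[0,0,0],[0,0,0],1],
    [[0,0,0],[0,0,0],1],
    [[0,0,0],[0,0,0],1],
  ],
)

```text
clock: 58.75
tool_pos: [600.0, 63.5, 78.0]
ee_rot: [0.629, 0.778, -0.003, -0.002]
ft_force: [1.5, 0.4, 1.2]
gripper_width: 0.1
```

```bash
python3 g.py 18 0 83 102;  python3 - <<'E'
from h import *; from plant import r
p=r.camera("scene");cv2.imwrite("pics/s5.png",cv2.resize(p["frame"][200:340,210:397,::-1],(800,600),interpolation=cv2.INTER_CUBIC))
E
```

```text
pos [600.   63.5  78. ] yaw 102.1 F [1.5 0.4 1.2] w 0.1 t 58.8
 -> turn_z 0.1 shift [-1.5  4.6 -5. ] len 7 tilt 0.4
   level turn xy [-0.4  0. ]
```

View pics/s5.png

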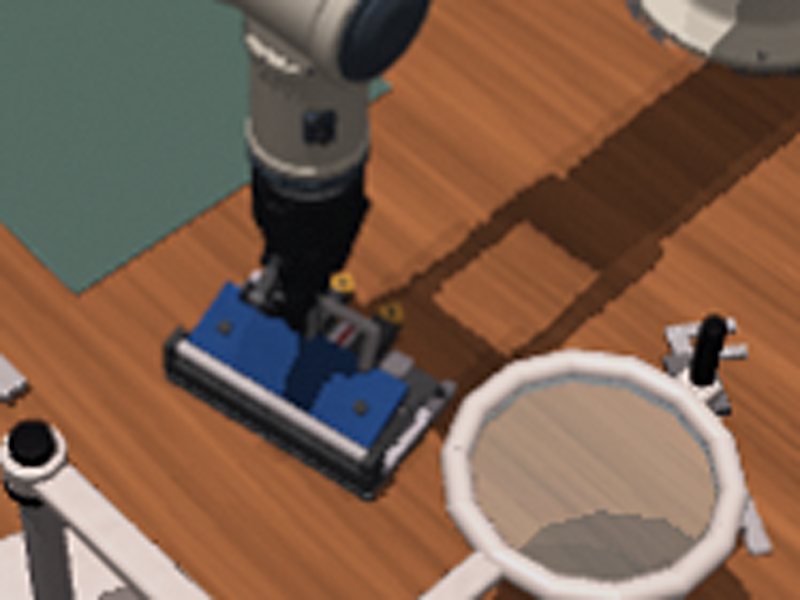

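The bar follows the fingers and is nearly down. Next I press on the rod from above.

Request:
send_rows(
  commands=[
    [[0,3,0],[0,0,0],1],
    [[0,0,-20],[0,0,0],1],
    [[0,0,-20],[0,0,0],1],
    [[0,-14,0],[0,0,0],1],
    [[0,-15,0],[0,0,0],1],
    [[0,0,10],[0,0,0],1],
    [[0,0,8],[0,0,0],1],
    [[0,0,6],[0,0,0],1],
    [[0,0,0],[0,0,0],1],
    [[0,0,0],[0,0,0],1],
  ],
)

```text
clock: 60.05
tool_pos: [575.9, 58.2, 100.4]
ee_rot: [0.628, 0.778, -0.002, -0.001]
ft_force: [0.1, -0.2, -0.7]
gripper_width: -0.1
```

```bash
python3 g.py -14 0 72 102
```

```text
pos [575.9  58.2 100.4] yaw 102.1 F [ 0.1 -0.2 -0.7] w -0.1 t 60.0
 -> turn_z 0.1 shift [-1.4 -2.8 28.4] len 29 tilt 0.3
   level turn xy [-0.3  0. ]
```

Request:
send_rows(
  commands=[
    [[0,-2.5,5],[0,0,0],1],
    [[0,0,6],[0,0,0],1],
    [[0,0,5],[0,0,0],1],
    [[0,0,5],[0,0,0],1],
    [[0,0,4],[0,0,0],1],
    [[0,0,2],[0,0,0],1],
    [[0,0,1],[0,0,0],1],
    [[0,0,0],[0,0,0],1],
    [[0,0,0],[0,0,0],1],
    [[0,0,0],[0,0,0],1],
  ],
)

```text
clock: 61.3
tool_pos: [563.6, 55.5, 81.8]
ee_rot: [0.629, 0.778, -0.009, -0.006]
ft_force: [-1.3, -1.8, 2.7]
gripper_width: 0.1
```

```bash
python3 g.py -14 0 72 102
```

```text
pos [563.6  55.5  81.8] yaw 102.1 F [-1.3 -1.8  2.7] w 0.1 t 61.3
 -> turn_z 0.1 shift [-1.3  9.8  9.8] len 14 tilt 1.3
   level turn xy [-1.3  0.1]
```

Request:
send_rows(
  commands=[
    [[0,6,-1],[-1.3,0,0],1],
    [[0,2,2],[0,0,0],1],
    [[0,0,3],[0,0,0],1],
    [[0,1,3],[0,0,0],1],
    [[0,1,3],[0,0,0],1],
    [[0,0,2],[0,0,0],1],
    [[0,0,0],[0,0,0],1],
    [[0,0,0],[0,0,0],1],
    [[0,0,0],[0,0,0],1],
    [[0,0,0],[0,0,0],1],
  ],
)

```text
clock: 62.55
tool_pos: [570.6, 56.6, 72.2]
ee_rot: [0.629, 0.778, -0.003, -0.001]
ft_force: [-2.2, 0.2, 3.8]
gripper_width: 0.1
```

```bash
python3 g.py -17 0 72 102
```

```text
pos [570.6  56.6  72.2] yaw 102.1 F [-2.2  0.2  3.8] w 0.1 t 62.5
 -> turn_z 0.1 shift [-0.9 -0.3  0.2] len 1 tilt 0.4
   level turn xy [-0.3  0.1]
```

Request:
send_rows(
  commands=[
    [[0,0,1.5],[0,0,0],1],
    [[0,0,1.5],[0,0,0],1],
    [[0,0,1.5],[0,0,0],1],
    [[0,0,0],[0,0,0],1],
    [[0,0,0],[0,0,0],1],
    [[0,0,0],[0,0,0],1],
    [[0,0,0],[0,0,0],1],
    [[0,0,0],[0,0,0],1],
    [[0,0,0],[0,0,0],1],
    [[0,0,0],[0,0,0],1],
  ],
)

```text
clock: 63.8
tool_pos: [571.1, 56.6, 72.1]
ee_rot: [0.629, 0.778, -0.002, -0.0]
ft_force: [-2.2, -0.9, 3.6]
gripper_width: -0.2
```

```bash
python3 g.py -17 0 72 102
```

```text
pos [571.1  56.6  72.1] yaw 102.1 F [-2.2 -0.9  3.6] w -0.2 t 63.8
 -> turn_z 0.1 shift [-0.8 -0.7  0.1] len 1 tilt 0.2
   level turn xy [-0.2  0.2]
```

Request:
send_rows(
  commands=[
    [[0,0,5],[0,0,0],1],
    [[0,0,5],[0,0,0],1],
    [[0,0,5],[0,0,0],1],
    [[0,0,8],[0,0,0],1],
    [[0,0,8],[0,0,0],1],
    [[0,0,8],[0,0,0],1],
    [[0,0,8],[0,0,0],1],
    [[0,0,8],[0,0,0],1],
    [[0,0,8],[0,0,0],1],
    [[0,0,8],[0,0,0],1],
  ],
)

```text
clock: 65.05
tool_pos: [571.4, 56.6, 71.3]
ee_rot: [0.628, 0.778, 0.006, 0.01]
ft_force: [-23.2, -1.4, 40.0]
gripper_width: -0.2
```

```bash
python3 g.py -17 0 72 102
```

```text
pos [571.4  56.6  71.3] yaw 102.1 F [-23.2  -1.4  40. ] w -0.2 t 65.0
 -> turn_z 0.1 shift [-0.8 -1.  -0.7] len 1 tilt 1.3
   level turn xy [1.2 0.5]
```

Request:
send_rows(
  commands=[
    [[0,0,-20],[1.2,0.5,0],1],
    [[0,0,-60],[0,0,0],0.3],
    [[0,0,-60],[0,0,0],0.3],
    [[0,0,-60],[0,0,0],0.3],
    [[0,0,-60],[0,0,0],0.3],
    [[50,0,0],[0,0,0],0.3],
    [[50,0,0],[0,0,0],0.3],
    [[50,0,0],[0,0,0],0.3],
    [[30,0,0],[0,0,0],0.3],
    [[0,0,0],[0,0,0],0.3],
  ],
)

```text
clock: 66.3
tool_pos: [534.6, 238.0, 334.3]
ee_rot: [0.629, 0.777, 0.001, 0.0]
ft_force: [0.6, 0.4, -0.4]
gripper_width: 60.0
```

```bash
python3 - <<'E'
from det import *; from blk import *
s=r.state();go(s,[513,329,330],102)
q=r.camera("top");p=r.camera("wrist");A=rect(q,None,480,700,-60,170,23)
o=np.zeros((600,800,3),np.uint8);a=cv2.resize(A,None,fx=.87,fy=.87);o[:a.shape[0],:a.shape[1]]=a[:,:,];o[:,400:]=cv2.resize(p["frame"],(800,600))[:,200:600]
b=cv2.resize(r.camera("scene")["frame"][260:320,240:350],(400,218),interpolation=cv2.INTER_CUBIC);o[382:600,:400]=b
cv2.imwrite("pics/m1.png",o[:,:,::-1])
E
```

```text
pos [534.6 238.  334.3] yaw 102.0 F [ 0.6  0.4 -0.4] w 60.0 t 66.3
 -> turn_z 0.0 shift [93.5 -2.2  4.3] len 94 tilt 0.1
   level turn xy [ 0.1 -0.1]
```

View pics/m1.png

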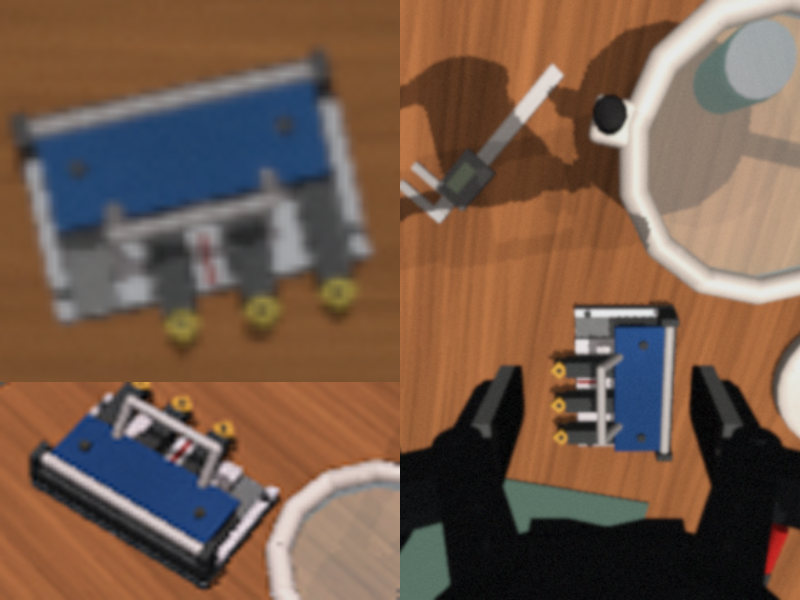

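The bar is down on the three tools, with the tips out at the front. The post top is in the wrist view at raw pixel (287,79).

```bash
python3 - <<'E'
from h import *; from plant import r
s=r.state();p=r.camera("wrist");X=px2w(p,[287,79],267,s)[0];print(X);go(s,[X[0],X[1],231],102)
E
```

```text
[517.48921982 328.58424431 267.        ]
pos [535.3 235.3 334.7] yaw 101.8 F [-0.1  1.2  0. ] w 59.8 t 66.5
 -> turn_z -0.2 shift [ 95.    2.  103.7] len 141 tilt 0.1
   level turn xy [ 0.1 -0. ]
```

Request:
send_rows(
  commands=[
    [[48,1,0],[0,0,0],0.4],
    [[47,1,0],[0,0,0],0.4],
    [[0,0,30],[0,0,0],0.4],
    [[0,0,15],[0,0,0],0.4],
    [[0,0,0],[0,0,0],0.4],
    [[0,0,0],[0,0,0],0.4],
    [[0,0,0],[0,0,0],0.4],
    [[0,0,0],[0,0,0],0.4],
    [[0,0,0],[0,0,0],0.4],
    [[0,0,0],[0,0,0],0.4],
  ],
)

```text
clock: 67.75
tool_pos: [522.7, 323.4, 293.5]
ee_rot: [0.636, 0.771, 0.004, 0.003]
ft_force: [-0.7, -0.1, -0.3]
gripper_width: 51.4
```

```bash
python3 - <<'E'
from h import *; from plant import r
go(r.state(),[516,329,232],102)
E
```

```text
pos [522.7 323.4 293.5] yaw 101.0 F [-0.7 -0.1 -0.3] w 51.4 t 67.8
 -> turn_z -1.0 shift [ 6.9 -5.4 61.5] len 62 tilt 0.6
   level turn xy [ 0.6 -0.1]
```

Request:
send_rows(
  commands=[
    [[7,-5.4,0],[0.6,0,0],0.4],
    [[0,0,28],[0,0,0],0.4],
    [[0,0,22],[0,0,0],0.4],
    [[0,0,8],[0,0,0],0.4],
    [[0,0,0],[0,0,0],1],
    [[0,0,0],[0,0,0],1],
    [[0,0,0],[0,0,0],1],
    [[0,0,0],[0,0,0],1],
    [[0,0,0],[0,0,0],1],
    [[0,0,0],[0,0,0],1],
  ],
)

```text
clock: 69.0
tool_pos: [514.7, 331.6, 236.2]
ee_rot: [0.636, 0.772, 0.001, -0.001]
ft_force: [-0.3, -0.2, -2.7]
gripper_width: 14.6
```

```bash
python3 - <<'E'
from h import *; from plant import r
from scipy.optimize import brentq
# solve grip position: col C, elbow E=C+220 u(th1), lens = front; then grip 98 beyond
F=np.array([538.3,48.8])
for C in ([851.7,107.],[848,107.]):
    C=np.array(C);d=np.linalg.norm(F-C);b=np.arctan2(*(F-C)[::-1]);al=np.arccos((220**2+d*d-240**2)/(2*220*d))
    for th in(b-al,b+al):
        E=C+220*np.array([np.cos(th),np.sin(th)]);u=(F-E)/240;e=np.arctan2(u[1],u[0])-th-np.pi/2;print(np.degrees(th)%360,"elbow",(e+np.pi)%(2*np.pi)-np.pi,E,"grip",E+338*u)
s=r.state();go(s,[516,329,231],102)
E
```

```text
141.73288881547353 elbow 0.04161428259934663 [678.97095876 243.25225985] grip [480.8593585  -30.60133944]
239.30766995478464 elbow 3.0999783709904474 [739.40588216 -82.18253381] grip [456.18176479 102.28453464]
141.1720357865765 elbow 0.06347699469371726 [676.61294964 244.93650339] grip [481.82221223 -31.28907222]
240.11418541732098 elbow 3.078115658896076 [738.37991883 -83.7444306 ] grip [456.60069981 102.92230916]
pos [514.7 331.6 236.2] yaw 101.0 F [-0.3 -0.2 -2.7] w 14.6 t 69.0
 -> turn_z -1.0 shift [-2.8  0.7  5.2] len 6 tilt 0.2
   level turn xy [ 0.  -0.2]
```

Request:
send_rows(
  commands=[
    [[-24,-7,0],[0,0,0],1],
    [[-24,-7,0],[0,0,0],1],
    [[-24,-7,0],[0,0,0],1],
    [[-24,-7,0],[0,0,0],1],
    [[-24,-7,0],[0,0,0],1],
    [[-24,-7,0],[0,0,0],1],
    [[-24,-7,0],[0,0,0],1],
    [[-24,-7,0],[0,0,0],1],
    [[-24,-7,0],[0,0,0],1],
    [[-24,-7,0],[0,0,0],1],
  ],
)

```text
clock: 70.25
tool_pos: [493.8, 81.7, 236.2]
ee_rot: [0.63, 0.776, 0.007, -0.001]
ft_force: [2.5, 3.5, -3.2]
gripper_width: 14.2
```

```bash
python3 - <<'E'
from h import *; from plant import r
go(r.state(),[481,-31,236])
E
```

```text
pos [493.8  81.7 236.2] yaw 101.9 F [ 2.5  3.5 -3.2] w 14.2 t 70.2
 -> turn_z 0.0 shift [-107.6  -35.6    0.2] len 113 tilt 0.8
   level turn xy [ 0.6 -0.6]
```

Request:
send_rows(
  commands=[
    [[-20,-6.6,0],[0,0,0],1],
    [[-20,-6.6,0],[0,0,0],1],
    [[-20,-6.6,0],[0,0,0],1],
    [[-20,-6.6,0],[0,0,0],1],
    [[-20,-6.6,0],[0,0,0],1],
    [[-5,-1.5,0],[0,0,0],1],
    [[0,0,0],[0,0,0],1],
    [[0,0,0],[0,0,0],1],
    [[0,0,0],[0,0,0],1],
    [[0,0,0],[0,0,0],1],
  ],
)

```text
clock: 71.5
tool_pos: [483.1, -29.5, 236.3]
ee_rot: [0.629, 0.777, 0.011, 0.001]
ft_force: [1.4, -1.2, -1.8]
gripper_width: 14.4
```

```bash
python3 - <<'E'
from h import *; from plant import r
s=r.state();go(s,[481,-31,236])
for n in("top","scene"):
    q=r.camera(n); print(n,[(np.round(d["location"],1).tolist(),d["conf"]) for d in r.spot_in(q,"mag_lens")])
    print(w2px(q,[[538.3,48.8,205],[538.3,48.8,8]]))
    if n=="top": cv2.imwrite("pics/f1.png",cv2.resize(q["frame"][130:270,170:357,::-1],(800,600),interpolation=cv2.INTER_CUBIC))
E
```

```text
pos [483.1 -29.5 236.3] yaw 102.1 F [ 1.4 -1.2 -1.8] w 14.4 t 71.5
 -> turn_z 0.0 shift [-1.  -2.4  0.3] len 3 tilt 1.2
   level turn xy [ 1.1 -0.6]
top [([526.0, 98.2, 210.2], 0.59), ([777.1, -210.8, 17.9], 0.23)]
[[230.48454539 200.93475764]
 [236.18748395 210.83714728]]
scene [([540.2, 56.0, 210.8], 0.61)]
[[293.046728   235.15856387]
 [290.96765688 276.62749333]]
```

View pics/f1.png

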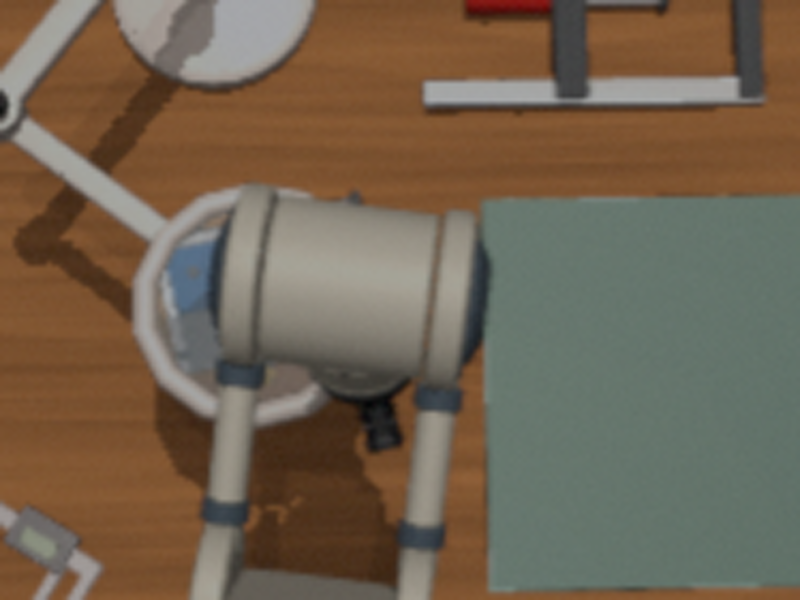

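The lens appears centred on target (ring centre about (229,201) against a predicted (230,201)). I release and retreat.

Request:
send_rows(
  commands=[
    [[0,0,0],[0,0,0],0.5],
    [[0,0,0],[0,0,0],0.5],
    [[0,0,0],[0,0,0],0.5],
    [[0,0,-25],[0,0,0],0.5],
    [[0,0,-40],[0,0,0],0.5],
    [[0,0,-40],[0,0,0],0.5],
    [[-50,0,0],[0,0,0],0.5],
    [[-50,0,0],[0,0,0],0.5],
    [[-50,0,0],[0,0,0],0.5],
    [[-50,0,0],[0,0,0],0.5],
  ],
)

```text
clock: 72.95
tool_pos: [526.1, -227.6, 347.1]
ee_rot: [0.625, 0.78, 0.015, 0.006]
ft_force: [0.8, 0.6, -0.3]
gripper_width: 42.9
```

Request:
send_rows(
  commands=[
    [[-50,0,0],[0,0,0],0.5],
    [[-50,0,0],[0,0,0],0.5],
    [[-50,0,0],[0,0,0],0.5],
    [[-50,0,0],[0,0,0],0.5],
    [[0,0,0],[0,0,0],0.5],
    [[0,0,0],[0,0,0],0.5],
    [[0,0,0],[0,0,0],0.5],
    [[0,0,0],[0,0,0],0.5],
    [[0,0,0],[0,0,0],0.5],
    [[0,0,0],[0,0,0],0.5],
  ],
)

```text
clock: 74.2
tool_pos: [571.3, -429.2, 345.8]
ee_rot: [0.625, 0.781, 0.016, 0.007]
ft_force: [-0.2, -0.6, -0.5]
gripper_width: 42.6
```

```bash
python3 - <<'E'
from h import *; from plant import r
q=r.camera("top"); print([(np.round(d["location"],1).tolist(),round(d["conf"],2)) for d in r.spot_in(q,"mag_lens")],w2px(q,[[538.3,48.8,205]]))
f=q["frame"].copy();c=cv2.resize(f[150:262,170:319],(798,600),interpolation=cv2.INTER_CUBIC);cv2.imwrite("pics/f2.png",c[:,:,::-1])
for n in("caliper_pt","oil_can_pt","bar_clamp_pt"):print(n,[np.round(d["location"]).tolist() for d in r.spot_in(q,n)][:1])
E
```

```text
[([539.9, 52.6, 210.0], 0.87)] [[230.48454539 200.93475764]]
caliper_pt [[386.0, 260.0, 5.0]]
oil_can_pt [[607.0, 385.0, 107.0]]
bar_clamp_pt [[774.0, -214.0, 16.0]]
```

View pics/f2.png

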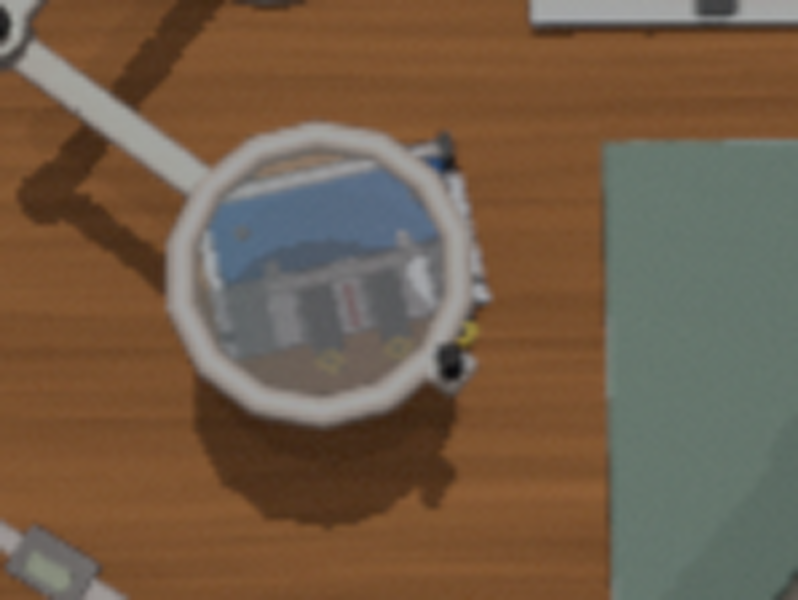

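The ring's centre is at (229.7, 201.1) px against a target of (230.5, 200.9), so it is about 3 mm off. The bar is down, the tips stick out, and the bystanders haven't moved. I'm handing it in.

```bash
python3 -c "
from plant import r
print(r.finish_job())"
```

```text
the job is handed in; nothing more can be done
None
```

The job is handed in after about 74 s of robot time. `finish_job` gives no verdict, so what follows rests on my own last checks.

I swung the magnifier clear and lifted the hold-down bar to about 1.6 rad. Only three tools were there, and I laid each in its own slot with the tip out. I then pressed the bar down and swung the lens back over the block's front edge.

- **Tools:** their shank centres came out about 13–15 mm in front of the block origin, within the allowed 30 mm. These were read from the top picture, because my automatic tool detector found nothing on the block. I did not measure them again after the bar came down, but later pictures show all three in their slots with the tips out.
- **Hold-down bar:** I pressed until it held firm at about 40 N, with the rod top at about 71 mm. That is what a bar resting on the tools should give (about 0.01–0.02 rad), but I had no direct reading of the joint.
- **Lens:** its centre is about 3–4 mm from the target by both the ring outline and the network.
- **Bystanders:** the bar clamp, calliper and oil can all read within 5 mm of where they started.
- **Slips:** one move with a tool in hand went the wrong way along y and was corrected, touching nothing. One tool was first gripped too high, so I gripped it again before lifting.

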